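Empty the sinker mould and sign it off

ROBOT

A 6-joint arm with a two-finger parallel gripper is mounted at the origin on the work surface. World frame = base frame: x ahead of the robot, y to its left, z up, the work surface at z = 0. Lengths are in m, angles in rad, forces in N, time in s.
With the tool pointing down it reaches from about 0.35 to 0.975 m from the base axis. Payload 4.9 kg.
Tool frame: the origin (TCP) lies at the very end of the fingers, on their centre line; the grasp point (between the pads) lies 19 mm behind it; z points along the fingers, y is the line along which they close (so a half turn about z gives the same grasp; the last joint's range is limited). The gripper opens to 85 mm and grips with 20 to 120 N. Pads are 22 mm wide; open, the fingers measure 114 mm over their backs; the gripper's body (76 mm by 85 mm) begins 54 mm behind the grasp point. The pads swing forward as they close: fully open they stand 13 mm farther back than shut.
Start: joints at [0.986, 0.053, 1.613, -0, 1.476, -0.119], TCP at [0.281, 0.558, 0.231] pointing down, gripper open.
Joint ranges: [-3.01, 3.01], [-1.01, 2.22], [0.06, 2.58], [-1.02, 4.17], [0.09, 2.62], [-3.14, 3.14]. Speed limits (rad/s): [2.57, 2.57, 3.14, 3.14, 3.14, 3.14].

INTERFACE

Orientations are given as a unit quaternion [w, x, y, z].
In Python, from plant import manip gives the robot as it stands.
- The arm moves only by the tool send_rows, never from a script. Its argument "increments" is a list of rows, each an object of numbers: "claw": the closure, from -1 (fully open) to 1 (shut); "dx", "dy", "dz": the shift along the tool's x, y, z in units of 0.5 m (1.0 is 0.5 m); "yaw": the turn about the tool's z in units of 1.5 rad (1.0 is 1.5 rad). A call has 1 to 20 rows; each row is the pose to reach, as a shift and turn from the pose commanded when the call began, along the tool's axes at that moment; what a row does not reach only later rows make up. A row lasts 1/8 s, in which the tool goes at most 62.5 mm and 10.7 degrees, less where a joint would pass 70% of its speed; a pose out of reach is approached as far as the arm can. A call with a number of a shift or a turn outside -1 to 1 is refused whole. A call with a gripper value outside its range is refused whole. The fingers move at their own pace and stop on an object; the grip force is fixed at half the most. Time passes only in rows, so rows that repeat a pose let the fingers close. It gives the time, the measured TCP pose, the force, the opening and the grip force at its end, in the units of the state.
- manip.state(): the state, without advancing time (a new reading comes with each control period).
- manip.grab_frame(name): name is "scene" or "side" or "wrist"; returns the picture (384x512x3 uint8, red, green, blue); there is no depth.
- manip.camera_params(name): a dict with "camera_matrix" (3x3 intrinsics, pixels), "extrinsics" (4x4, takes a point from world to camera coordinates); the wrist camera has in their place "tool_from_camera" (4x4, takes a point from camera to tool coordinates, whose origin is the TCP and whose axes are the flange's). Camera axes: x right, y down, z forward; pixel columns grow to the right and rows downward; lengths in m; the calibration is good to about 2 mm. A picture is of the moment at which its call begins: read the wrist's pose just before it. camera_params takes no time and is no camera call.
- manip.job_done(): hands the job in; it is judged then, once.
The state is a dict: "time": time; "joint_pos": joint angles; "joint_vel": joint speeds; "joint_efforts": joint torques, N m; "tool_pos": TCP position; "tool_rot": TCP orientation; "contact_force": force on the tool from outside, world axes, zero at the start; "ft_torque": the same for the moment, N m; "gripper_width": opening from 0.0 (shut) to 1.0 (fully open); "grasp_force": force on a finger pad.
Only numpy, scipy, OpenCV 4.12 (cv2) and the standard library are available. Lean on these libraries where they do the work, as an engineer would, in place of code of your own. Each camera call takes 0.05 s, during which the arm holds its last target. There are 200 camera calls.

TASK

The net sinkers cast in the moulding block have set: push each one out with its spring ejector, and put them all in the blue crate. Once they are all in, take the aluminium tag from its holder, hook it on the open half of the rail and slide it along under the guard until it hangs at the mark, to show that the mould is empty. Leave the mug, the jar, the loose ring and the wrench where they are.

Things in the scene. Friction and masses are not known exactly. Their poses are not given: they have to be found in the camera images.
- mould: Fixed aluminium block, origin on the table under its middle; x = the way castings come out. Spans x -35..35, y -117..117 mm, top z 39; 6 mm base plate runs on as apron to x 95. Four cavities along x, centres y -78, -26, 26, 78 (nos 1-4), 25 wide, 23 high, floor z 6, mouths at x 35, roofed but for an 12 mm slit. Castings sit 7 mm inside the mouth and cannot be gripped until pushed out.
- crate: Loose blue open crate, outside 190 (its x) x 150 (its y) x 60 mm high, walls and floor 5 mm, 0.7 kg. Origin: centre of its underside, z up.
- rack: Fixed tag rack, origin on the table under the rail's middle. Round rail, 12 mm diameter, axis 170 mm up, along y from -150 to 150 mm between end posts 16 mm wide; foot 70 wide (x), 12 high. Over y 0..150 a guard strip (x -8..8) lies 22 to 26 mm above the rail's axis: no hook can go on or off there, but it can slide along under it. The half y -144..0 is open above.
- rail_mark (a point): The mark: point on the rail's axis (y = +70 mm in the rack's frame) straight below the small raised cross bar (5 mm thick, 6 mm high) on top of the guard strip; axes of the rack.
- holder: Fixed dark wooden holder, 100 x 46 mm, 26 mm high, with a slot 13 mm wide along its x, slot floor 6 mm above the table, in which the tag stands at the start. Origin: on the table under its middle.
- tag: C-shaped aluminium plate 10 mm thick (y), 110 high, 0.12-0.18 kg. Origin: under the rail's place in the C, on its lower edge; z up. In x-z (mm): lower plate x -48..33, z 0..45; stem x 9..33, z 45..110; arm x -17..33, z 100..110; nose x -17..-9, z 86..100. The C opens to -x between z 45 and 86: the rail enters there, then the tag is lowered onto it, its x along the rack's x or reversed.
- tag_grip (a point): Point in the tag's stem to grip across its 10 mm thickness (tag x 24, y 0, z 92 mm); fingers from above here pass beside the rail and the guard. Axes of the tag.
- tag_throat (a point): Point under the tag's arm (tag x 0, y 0, z 94 mm) that lies on the rail's axis when the tag hangs, with 3 mm free to nose and to stem; it hangs upright. Axes of the tag.
- eject1 (a joint): Spring ejector slide of cavity 1, m: 0 at rest, 0.055 pressed home along the block's +x; 1.7 N at rest to 8 N home, springs back. Push the rear face of its upright thumb plate (24 wide, 8 thick, 8 to 50 mm above the table) at x = -104 mm (plus joint value), y = -78 mm in the block's frame. Home, it leaves the casting's middle about 54 mm ahead of the block's origin, tail still in the mouth.
- sinker1: Dark lead-grey cast net sinker, a block 56 (its x) x 22 (y) x 20 mm (z) with narrower ends (14 x 12 mm over the last 8 mm), 0.12 to 0.2 kg, starting lengthwise in cavity 1; absent (None) in some runs. Origin: centre of its underside.
- eject2 (a joint): Spring ejector slide of cavity 2, m: 0 at rest, 0.055 pressed home along the block's +x; 1.7 N at rest to 8 N home, springs back. Push the rear face of its upright thumb plate (24 wide, 8 thick, 8 to 50 mm above the table) at x = -104 mm (plus joint value), y = -26 mm in the block's frame. Home, it leaves the casting's middle about 54 mm ahead of the block's origin, tail still in the mouth.
- sinker2: Dark lead-grey cast net sinker, a block 56 (its x) x 22 (y) x 20 mm (z) with narrower ends (14 x 12 mm over the last 8 mm), 0.12 to 0.2 kg, starting lengthwise in cavity 2; absent (None) in some runs. Origin: centre of its underside.
- eject3 (a joint): Spring ejector slide of cavity 3, m: 0 at rest, 0.055 pressed home along the block's +x; 1.7 N at rest to 8 N home, springs back. Push the rear face of its upright thumb plate (24 wide, 8 thick, 8 to 50 mm above the table) at x = -104 mm (plus joint value), y = 26 mm in the block's frame. Home, it leaves the casting's middle about 54 mm ahead of the block's origin, tail still in the mouth.
- sinker3: Dark lead-grey cast net sinker, a block 56 (its x) x 22 (y) x 20 mm (z) with narrower ends (14 x 12 mm over the last 8 mm), 0.12 to 0.2 kg, starting lengthwise in cavity 3; absent (None) in some runs. Origin: centre of its underside.
- eject4 (a joint): Spring ejector slide of cavity 4, m: 0 at rest, 0.055 pressed home along the block's +x; 1.7 N at rest to 8 N home, springs back. Push the rear face of its upright thumb plate (24 wide, 8 thick, 8 to 50 mm above the table) at x = -104 mm (plus joint value), y = 78 mm in the block's frame. Home, it leaves the casting's middle about 54 mm ahead of the block's origin, tail still in the mouth.
- sinker4: Dark lead-grey cast net sinker, a block 56 (its x) x 22 (y) x 20 mm (z) with narrower ends (14 x 12 mm over the last 8 mm), 0.12 to 0.2 kg, starting lengthwise in cavity 4; absent (None) in some runs. Origin: centre of its underside.
- mug: White mug, 80 mm across and 90 high, right of the moulding block. Bystander, to be left alone.
- jar: Jar, 70 mm across and 90 high, left of the tag rack. Bystander, to be left alone.
- ring: Loose steel ring 44 mm across, 10 high, on the table near the robot. Bystander, to be left alone.
- wrench: Wrench lying near right. Bystander, to be left alone.

How it is judged:
On the way, in this order (a step that is already met when the one before it is completed fails the run):
1. an ejector slide is pressed home (value of joint any of eject1, eject2, eject3, eject4 above 0.045 m).
2. every sinker is in the crate (x of sinker1 in the frame of crate between -0.09 and 0.09 m and y of sinker1 in the frame of crate between -0.07 and 0.07 m and z of sinker1 in the frame of crate between 0 and 0.055 m and x of sinker2 in the frame of crate between -0.09 and 0.09 m and y of sinker2 in the frame of crate between -0.07 and 0.07 m and z of sinker2 in the frame of crate between 0 and 0.055 m and x of sinker3 in the frame of crate between -0.09 and 0.09 m and y of sinker3 in the frame of crate between -0.07 and 0.07 m and z of sinker3 in the frame of crate between 0 and 0.055 m and x of sinker4 in the frame of crate between -0.09 and 0.09 m and y of sinker4 in the frame of crate between -0.07 and 0.07 m and z of sinker4 in the frame of crate between 0 and 0.055 m), for 0.2 s.
3. the tag is hooked over the open half of the rail (x of tag_throat in the frame of rack between -0.008 and 0.008 m and z of tag_throat in the frame of rack between 0.16 and 0.182 m and y of tag_throat in the frame of rack between -0.144 and -0.005 m), for 0.1 s.
At the end, for the whole second after the job is handed in: Every sinker lies in the crate (its origin inside the crate's walls and below the rim), and the tag hangs from the rail at rest, upright within 0.3 rad, its throat within 15 mm of the mark along the rail (all of step 2 and linear speed of tag below 0.03 m/s and x of tag_throat in the frame of rack between -0.008 and 0.008 m and z of tag_throat in the frame of rack between 0.16 and 0.182 m and y of tag_throat in the frame of rail_mark between -0.015 and 0.015 m and angle between tag's own z axis and vertical below 0.3 rad and contact force between tag and rack above 0.4 N); the robot touches nothing.
It fails at once if a bystander (mug, jar, ring or wrench) is moved more than 30 mm (distance of any of mug, jar, ring, wrench from where it was at the start of the episode above 0.03 m).
Of sinker1, sinker2, sinker3, sinker4 only 3 to 4 are there at a start; the rules pass over those that are not, and their reading is None.
At some moment in a run one of crate, sinker1, sinker2, sinker3, sinker4 may be knocked a few centimetres aside while the robot is not near it.
It also fails if it takes over 210 s, if anything falls off the work surface, if the arm or the gripper's body presses on something with over 40 N, if the wrist force passes 120 N, or if a joint passes its speed limit or range.

## Working session

There is one attempt and no reset: what is moved stays moved. The work goes in short steps, Python scripts to look and compute and a tool call to move; the robot and the scene stay as the last step left them, time stands still between calls to the robot, and variables do not carry over. Pictures are saved under pics/ and viewed, at most 14 in all, crops included, and the job is handed in when it is done.

Besides the shell and the picture viewer there is one more tool, called after "Call:" in YAML: its name, and indented under it one key for each argument. send_rows: Moves the arm, as the interface text tells. Shifts and turns lie within -1 to 1; 1 stands for 0.5 m of shift or 1.5 rad of turn. Its arguments: {"type":"object","properties":{"increments":{"type":"array","items":{"type":"object","properties":{"claw":{"type":"number"},"dx":{"type":"number"},"dy":{"type":"number"},"dz":{"type":"number"},"yaw":{"type":"number"}}}}},"required":["increments"]}

```bash
ls; mkdir -p pics; python3 - <<'E'
from plant import manip
import cv2,numpy as np
np.set_printoptions(precision=4,suppress=True)
print(manip.state())
for n in ("scene","side","wrist"):
    p=manip.camera_params(n); print(n,p)
    cv2.imwrite(f"pics/{n}0.png",manip.grab_frame(n)[:,:,::-1])
E
```

```text
pics
{'time': 0.0, 'joint_pos': array([ 0.986 ,  0.0534,  1.6143,  0.    ,  1.476 , -0.119 ]), 'joint_vel': array([ 0.0004, -0.0001, -0.0012, -0.0004, -0.0017, -0.0005]), 'joint_efforts': array([ -0.002 , -39.3673, -37.0185,  -0.0003,   0.0072,  -0.    ]), 'tool_pos': array([0.2804, 0.5579, 0.2301]), 'tool_rot': array([-0.0004,  0.2308,  0.973 , -0.001 ]), 'contact_force': array([ 0.8072, -0.8026, -0.2224]), 'ft_torque': array([ 0.072 , -0.0001,  0.0482]), 'grasp_force': 0.0, 'gripper_width': 1.0035560606992486}
scene {'camera_matrix': array([[489.0898,   0.    , 260.1029],
       [  0.    , 489.0898, 190.6534],
       [  0.    ,   0.    ,   1.    ]]), 'extrinsics': array([[ 0.2202,  0.9754,  0.0091, -0.1065],
       [ 0.8535, -0.1881, -0.486 , -0.3607],
       [-0.4723,  0.1148, -0.8739,  1.72  ],
       [ 0.    ,  0.    ,  0.    ,  1.    ]])}
side {'camera_matrix': array([[418.5843,   0.    , 257.2875],
       [  0.    , 418.5843, 195.433 ],
       [  0.    ,   0.    ,   1.    ]]), 'extrinsics': array([[-0.8381, -0.5452,  0.019 ,  0.3844],
       [-0.2904,  0.4164, -0.8616,  0.2665],
       [ 0.4618, -0.7276, -0.5073,  1.2283],
       [ 0.    ,  0.    ,  0.    ,  1.    ]])}
wrist {'camera_matrix': array([[265.1972,   0.    , 254.8867],
       [  0.    , 265.1972, 191.5268],
       [  0.    ,   0.    ,   1.    ]]), 'tool_from_camera': array([[-0.0009, -0.9451, -0.3269,  0.0837],
       [ 1.    , -0.0008, -0.0004, -0.0004],
       [ 0.0001, -0.3269,  0.9451, -0.1421],
       [ 0.    ,  0.    ,  0.    ,  1.    ]])}
```

View pics/scene0.png

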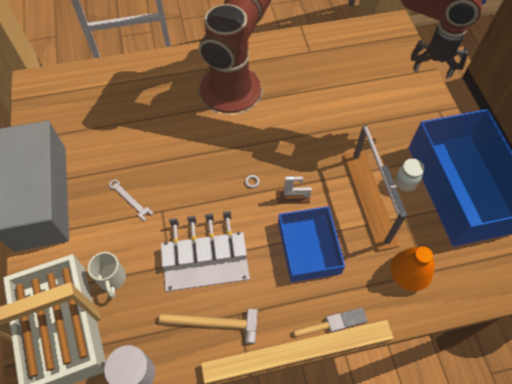

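View pics/side0.png

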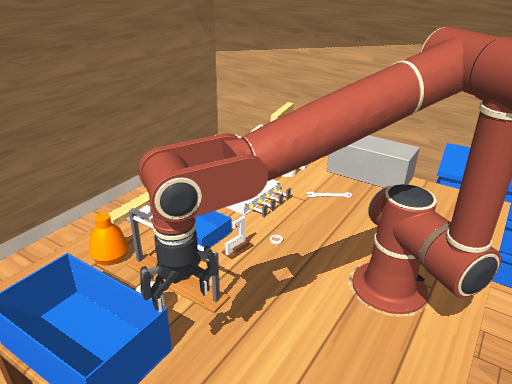

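The scene view shows the mould at about (205,260), the small crate at (310,243), the holder with the tag at (297,188), and the rack with its rail from (362,130) to (400,215). The jar is at (410,173), the ring at (252,182) and the wrench at (130,198).

```bash
cat > h.py <<'E'
from plant import manip
import cv2,numpy as np
from scipy.spatial.transform import Rotation as R
np.set_printoptions(precision=4,suppress=True)
def cam(name,st=None):
    p=manip.camera_params(name);K=np.array(p["camera_matrix"])
    if name=="wrist":
        T=np.eye(4);T[:3,:3]=R.from_quat(np.roll(st["tool_rot"],-1)).as_matrix();T[:3,3]=st["tool_pos"]
        E=np.linalg.inv(T@np.array(p["tool_from_camera"]))
    else: E=np.array(p["extrinsics"])
    return K,E
def ray(c,px,z):
    K,E=c;W=np.linalg.inv(E);d=W[:3,:3]@np.linalg.solve(K,[px[0],px[1],1.]);o=W[:3,3]
    return (o+d*(z-o[2])/d[2])
def proj(c,P):
    K,E=c;q=K@(E[:3,:3]@np.asarray(P,float)+E[:3,3]);return q[:2]/q[2]
def grab(name,fn):
    st=manip.state();im=manip.grab_frame(name)[:,:,::-1].copy();cv2.imwrite("pics/"+fn,im);return im,cam(name,st),st
E
python3 - <<'E'
from h import *
im=cv2.imread("pics/scene0.png")
a=im[200:300,150:350]; b=im[120:250,265:415]
cv2.imwrite("pics/c0.png",cv2.resize(a,None,fx=4,fy=4,interpolation=cv2.INTER_CUBIC))
cv2.imwrite("pics/c1.png",cv2.resize(b,None,fx=4.5,fy=4.5,interpolation=cv2.INTER_CUBIC))
E
```

```text
(no output)
```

View pics/c0.png

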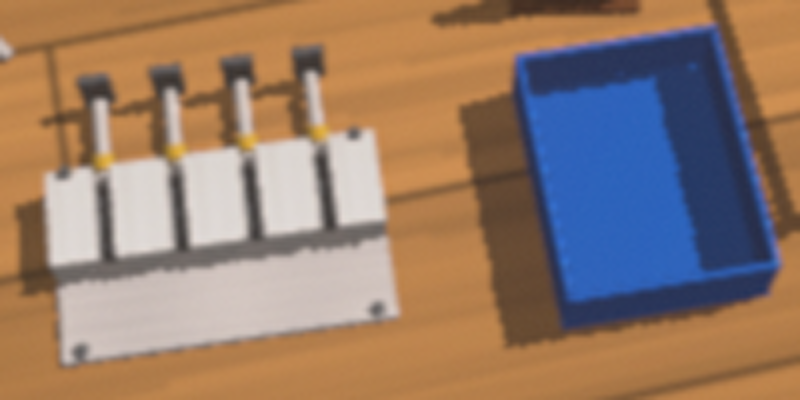

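View pics/c1.png

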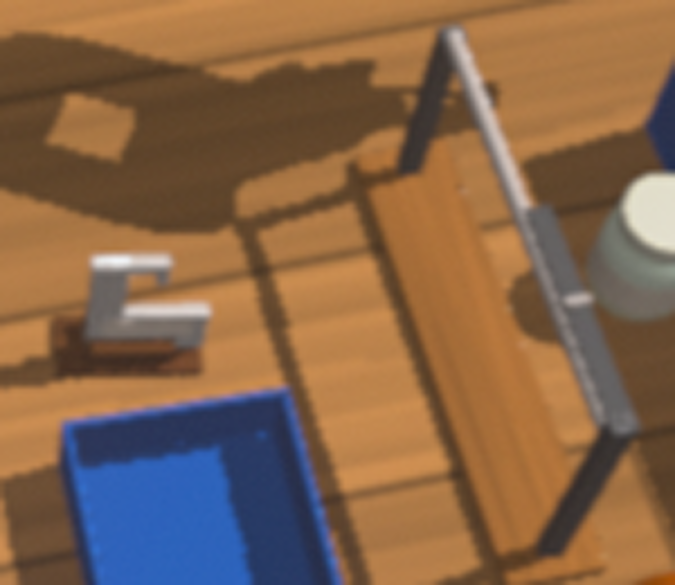

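The first crop shows the mould with its slits towards the robot side, ejector plates at (95,85), (167,75), (237,68) and (308,55), and the crate rim at (515,58), (717,28) and (778,265). The second crop shows the tag with its C opening right, the rail from (455,35) to (605,430), and the cross bar at (575,298).

```bash
python3 - <<'E'
from h import *
c=cam("scene")
A=lambda x,y,z: ray(c,((x+.5)/4-.5+150,(y+.5)/4-.5+200),z)
B=lambda x,y,z: ray(c,((x+.5)/4.5-.5+265,(y+.5)/4.5-.5+120),z)
m=[A(45,172,.039),A(375,130,.039),A(385,222,.039),A(52,268,.039),A(62,365,.006),A(400,318,.006)]
print("mould",*m,sep="\n")
print([np.linalg.norm(m[i]-m[j]) for i,j in ((0,1),(4,5),(0,3),(1,2))])
r=[A(515,58,.06),A(717,28,.06),A(778,265,.06),A(562,328,.0)]
print("crate",*r,np.linalg.norm(r[0]-r[1]),np.linalg.norm(r[1]-r[2]),sep="\n")
print("plates",*[A(*p,.05) for p in((95,78),(166,69),(237,60),(308,48))],sep="\n")
k=[B(455,30,.176),B(618,425,.196),B(577,298,.202)]
print("rack",*k,np.linalg.norm(k[0]-k[1]),sep="\n")
t=[B(92,262,.116),B(170,262,.116),B(210,310,.051)]
h=[B(58,318,.026),B(52,372,.0),B(198,372,.0)]
print("tag",*t,np.linalg.norm(t[0]-t[1]),"holder",*h,sep="\n")
print("ring",ray(c,(252,182),.01),"mug",ray(c,(103,265),.09),"jar",B(665,210,.09),"wrench",ray(c,(140,208),0))
E
```

```text
mould
[ 0.5507 -0.3048  0.039 ]
[ 0.5695 -0.0692  0.039 ]
[ 0.6402 -0.0767  0.039 ]
[ 0.6235 -0.309   0.039 ]
[ 0.6822 -0.315   0.006 ]
[ 0.7    -0.0791  0.006 ]
[np.float64(0.23638905726447376), np.float64(0.23649835119101564), np.float64(0.07282374532501124), np.float64(0.07108270669628057)]
crate
[0.545  0.0397 0.06  ]
[0.5532 0.1896 0.06  ]
[0.7374 0.1781 0.06  ]
[0.7299 0.0311 0.    ]
0.15006648736005362
0.18460440369824294
plates
[ 0.4904 -0.2592  0.05  ]
[ 0.4943 -0.2081  0.05  ]
[ 0.4982 -0.1566  0.05  ]
[ 0.4998 -0.1044  0.05  ]
rack
[0.3773 0.3382 0.176 ]
[0.6781 0.3308 0.196 ]
[0.5963 0.3344 0.202 ]
0.3015461480073677
tag
[0.4624 0.0774 0.116 ]
[0.4731 0.1262 0.116 ]
[0.4789 0.158  0.051 ]
0.04998751547112313
holder
[0.4497 0.0618 0.026 ]
[0.4759 0.0523 0.    ]
[0.4974 0.1496 0.    ]
ring [ 0.3953 -0.0061  0.01  ] mug [ 0.6051 -0.4574  0.09  ] jar [0.4908 0.4645 0.09  ] wrench [ 0.4057 -0.3569  0.    ]
```

```bash
cat >> h.py <<'E'
def theta(st): # world angle of tool x (tool down)
    M=R.from_quat(np.roll(st["tool_rot"],-1)).as_matrix();return np.arctan2(M[1,0],M[0,0])
def plan(*wps,frm=None):
    """wps: (x,y,z,theta_deg); prints move numbers from frm or measured pose"""
    st=manip.state()
    p,t=(np.array(frm[:3]),np.radians(frm[3])) if frm else (st["tool_pos"],theta(st))
    print("t",st["time"],"now",p,np.degrees(t),"F",st["contact_force"],"w",st["gripper_width"])
    for w in wps:
        d=np.array(w[:3])-p;dt=(np.radians(w[3])-t+np.pi)%(2*np.pi)-np.pi
        c,s=np.cos(t),np.sin(t)
        print("dx %.3f dy %.3f dz %.3f yaw %.3f rows %.1f"%((d[0]*c+d[1]*s)/.5,(d[0]*s-d[1]*c)/.5,-d[2]/.5,-dt/1.5,max(np.linalg.norm(d)/.0625,abs(np.degrees(dt))/10.7)))
MO=np.array([.596,-.190]);MY=np.radians(-4.5)
def mould(x,y): return MO+np.array([np.cos(MY)*x-np.sin(MY)*y,np.sin(MY)*x+np.cos(MY)*y])
E
python3 - <<'E'
from h import *
plan((.281,.558,.35,153.3),(.45,.1,.35,175.5))
plan((.5,-.19,.22,175.5),frm=(.45,.1,.35,175.5))
E
```

```text
t 0.15 now [0.2804 0.558  0.2303] 153.31274412378446 F [0.4398 0.0763 0.2569] w 0.9991169044055941
dx -0.001 dy 0.001 dz -0.239 yaw 0.000 rows 1.9
dx -0.714 dy -0.666 dz -0.239 yaw -0.258 rows 8.0
t 0.15 now [0.45 0.1  0.35] 175.5 F [0.4398 0.0763 0.2569] w 0.9991169044055941
dx -0.145 dy -0.570 dz 0.260 yaw -0.000 rows 5.1
```

Call:
send_rows:
  increments:
    - {"dz": -0.12}
    - {"dz": -0.24}
    - {"dz": -0.24}
    - {"dx": -0.714, "dy": -0.666, "dz": -0.24, "yaw": -0.258}
    - {"dx": -0.714, "dy": -0.666, "dz": -0.24, "yaw": -0.258}
    - {"dx": -0.714, "dy": -0.666, "dz": -0.24, "yaw": -0.258}
    - {"dx": -0.714, "dy": -0.666, "dz": -0.24, "yaw": -0.258}
    - {"dx": -0.714, "dy": -0.666, "dz": -0.24, "yaw": -0.258}
    - {"dx": -0.714, "dy": -0.666, "dz": -0.24, "yaw": -0.258}
    - {"dx": -0.714, "dy": -0.666, "dz": -0.24, "yaw": -0.258}
    - {"dx": -0.714, "dy": -0.666, "dz": -0.24, "yaw": -0.258}
    - {"dx": -0.714, "dy": -0.666, "dz": -0.24, "yaw": -0.258}
    - {"dx": -0.714, "dy": -0.666, "dz": -0.24, "yaw": -0.258}

```text
invalid input
```

Call:
send_rows:
  increments:
    - {"dx": -0.145, "dy": -0.57, "dz": 0.26}
    - {"dx": -0.145, "dy": -0.57, "dz": 0.26}
    - {"dx": -0.145, "dy": -0.57, "dz": 0.26}
    - {"dx": -0.145, "dy": -0.57, "dz": 0.26}
    - {"dx": -0.145, "dy": -0.57, "dz": 0.26, "claw": 1}
    - {"dx": -0.145, "dy": -0.57, "dz": 0.26, "claw": 1}
    - {"dx": -0.145, "dy": -0.57, "dz": 0.26, "claw": 1}
    - {"dx": -0.145, "dy": -0.57, "dz": 0.26, "claw": 1}

```text
invalid input
```

```bash
python3 - <<'E'
from h import *
plan()
im,c,st=grab("wrist","w1.png")
for p in [(-35,-117),(-35,117),(35,117),(35,-117)]: print(proj(c,[*mould(*(np.array(p)/1000)),.039]))
E
```

```text
t 0.15 now [0.2804 0.558  0.2303] 153.31274412378446 F [0.4398 0.0763 0.2569] w 0.9991169044055941
[-57.2694 464.4704]
[ 35.5882 437.2244]
[ 57.1262 457.6477]
[-33.3991 482.8368]
```

View pics/w1.png

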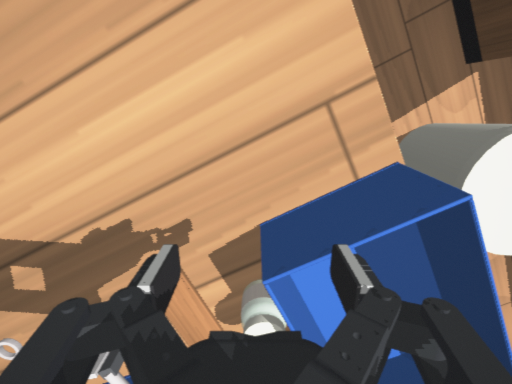

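The wrist view is from the start pose, because the moves were refused. It shows only the big crate and the jar. I'll send every field in each row.

Call:
send_rows:
  increments:
    - {"dx": 0, "dy": 0, "dz": -0.12, "yaw": 0, "claw": -1}
    - {"dx": 0, "dy": 0, "dz": -0.24, "yaw": 0, "claw": -1}
    - {"dx": 0, "dy": 0, "dz": -0.24, "yaw": 0, "claw": -1}
    - {"dx": -0.714, "dy": -0.666, "dz": -0.24, "yaw": -0.258, "claw": -1}
    - {"dx": -0.714, "dy": -0.666, "dz": -0.24, "yaw": -0.258, "claw": -1}
    - {"dx": -0.714, "dy": -0.666, "dz": -0.24, "yaw": -0.258, "claw": -1}
    - {"dx": -0.714, "dy": -0.666, "dz": -0.24, "yaw": -0.258, "claw": -1}
    - {"dx": -0.714, "dy": -0.666, "dz": -0.24, "yaw": -0.258, "claw": -1}
    - {"dx": -0.714, "dy": -0.666, "dz": -0.24, "yaw": -0.258, "claw": -1}
    - {"dx": -0.714, "dy": -0.666, "dz": -0.24, "yaw": -0.258, "claw": -1}
    - {"dx": -0.714, "dy": -0.666, "dz": -0.24, "yaw": -0.258, "claw": -1}
    - {"dx": -0.714, "dy": -0.666, "dz": -0.24, "yaw": -0.258, "claw": -1}

```text
time: 1.7
tool_pos: [0.4505, 0.0977, 0.35]
tool_rot: [-0.001, 0.042, 0.999, -0.0]
contact_force: [-0.3, 0.5, -0.9]
gripper_width: 1.006
grasp_force: 0.0
```

```bash
python3 - <<'E'
from h import *
plan((.60,-.19,.25,175.5))
E
```

```text
t 1.7 now [0.4505 0.0977 0.35  ] 175.1335448407569 F [-0.2584  0.4917 -0.8645] w 1.0060608846146484
dx -0.347 dy -0.548 dz 0.200 yaw -0.004 rows 5.4
```

Call:
send_rows:
  increments:
    - {"dx": -0.347, "dy": -0.548, "dz": 0.2, "yaw": 0, "claw": -1}
    - {"dx": -0.347, "dy": -0.548, "dz": 0.2, "yaw": 0, "claw": -1}
    - {"dx": -0.347, "dy": -0.548, "dz": 0.2, "yaw": 0, "claw": -1}
    - {"dx": -0.347, "dy": -0.548, "dz": 0.2, "yaw": 0, "claw": -1}
    - {"dx": -0.347, "dy": -0.548, "dz": 0.2, "yaw": 0, "claw": -1}
    - {"dx": -0.347, "dy": -0.548, "dz": 0.2, "yaw": 0, "claw": -1}
    - {"dx": -0.347, "dy": -0.548, "dz": 0.2, "yaw": 0, "claw": -1}
    - {"dx": -0.347, "dy": -0.548, "dz": 0.2, "yaw": 0, "claw": -1}

```text
time: 2.7
tool_pos: [0.6015, -0.1847, 0.2512]
tool_rot: [-0.0, 0.039, 0.999, 0.0]
contact_force: [0.3, 0.7, 1.0]
gripper_width: 1.002
grasp_force: 0.0
```

```bash
python3 - <<'E'
from h import *
plan()
im,c,st=grab("wrist","w2.png")
for p in [(-35,-117),(-35,117),(35,117),(35,-117)]: print(proj(c,[*mould(*(np.array(p)/1000)),.039]))
for y in (-78,-26,26,78): print("plate",proj(c,[*mould(-.104,y/1000),.05]))
E
```

```text
t 2.7 now [ 0.6015 -0.1847  0.2512] 175.56977506129633 F [0.3088 0.6838 0.9783] w 1.001856869187503
[162.1392 135.1139]
[339.8309 135.1637]
[334.5993 185.775 ]
[167.8187 185.7453]
plate [185.2167  77.5744]
plate [228.8207  77.5916]
plate [272.4172  77.6089]
plate [316.0059  77.6262]
```

View pics/w2.png

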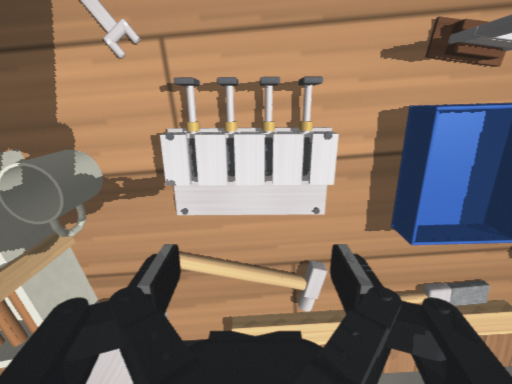

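The wrist view shows the mould top from (162,133) to (337,186), as predicted within 3 px. The ejector plates are at columns 187, 227, 269 and 311, row 80, and the crate is clear at right. I can't tell which cavity is empty, so I'll push cavity 1 first.

```bash
python3 - <<'E'
from h import *
im=cv2.imread("pics/w2.png").astype(int)
for y in (-78,-26,26,78):
    c=cam("wrist",manip.state()); print([im[int(v),int(u)].tolist() for x in (-10,5,20) for u,v in [proj(c,[*mould(x/1000,y/1000),.03])]])
for y in (-.078,): plan((*mould(-.132,y),.12,175.5),(*mould(-.132,y),.025,175.5),(*mould(-.07,y),.025,175.5),(*mould(-.062,y),.025,175.5))
E
```

```text
[[66, 65, 64], [73, 71, 71], [74, 72, 72]]
[[62, 60, 60], [62, 60, 59], [63, 60, 60]]
[[63, 60, 60], [62, 60, 59], [59, 58, 58]]
[[62, 60, 59], [61, 59, 59], [62, 60, 60]]
t 2.75 now [ 0.6016 -0.1846  0.2518] 175.58973806778096 F [0.3547 0.0055 0.8307] w 0.9978459840996473
dx 0.275 dy -0.167 dz 0.264 yaw 0.001 rows 3.3
dx 0.275 dy -0.167 dz 0.454 yaw 0.001 rows 4.4
dx 0.151 dy -0.167 dz 0.454 yaw 0.001 rows 4.1
dx 0.135 dy -0.167 dz 0.454 yaw 0.001 rows 4.0
```

Call:
send_rows:
  increments:
    - {"dx": 0.275, "dy": -0.167, "dz": 0.26, "yaw": 0, "claw": 1}
    - {"dx": 0.275, "dy": -0.167, "dz": 0.26, "yaw": 0, "claw": 1}
    - {"dx": 0.275, "dy": -0.167, "dz": 0.26, "yaw": 0, "claw": 1}
    - {"dx": 0.275, "dy": -0.167, "dz": 0.26, "yaw": 0, "claw": 1}
    - {"dx": 0.275, "dy": -0.167, "dz": 0.36, "yaw": 0, "claw": 1}
    - {"dx": 0.275, "dy": -0.167, "dz": 0.454, "yaw": 0, "claw": 1}
    - {"dx": 0.275, "dy": -0.167, "dz": 0.454, "yaw": 0, "claw": 1}
    - {"dx": 0.25, "dy": -0.167, "dz": 0.454, "yaw": 0, "claw": 1}
    - {"dx": 0.22, "dy": -0.167, "dz": 0.454, "yaw": 0, "claw": 1}
    - {"dx": 0.19, "dy": -0.167, "dz": 0.454, "yaw": 0, "claw": 1}
    - {"dx": 0.17, "dy": -0.167, "dz": 0.454, "yaw": 0, "claw": 1}
    - {"dx": 0.151, "dy": -0.167, "dz": 0.454, "yaw": 0, "claw": 1}
    - {"dx": 0.145, "dy": -0.167, "dz": 0.454, "yaw": 0, "claw": 1}
    - {"dx": 0.145, "dy": -0.167, "dz": 0.454, "yaw": 0, "claw": 1}

```text
time: 4.5
tool_pos: [0.5239, -0.2642, 0.0266]
tool_rot: [-0.0, 0.039, 0.999, -0.0]
contact_force: [-7.1, 1.9, 5.4]
gripper_width: 0.001
grasp_force: 3.5
```

```bash
python3 - <<'E'
from h import *
plan()
im,c,st=grab("scene","s1.png")
cv2.imwrite("pics/s1c.png",cv2.resize(im[200:300,150:350],None,fx=4,fy=4,interpolation=cv2.INTER_CUBIC))
d=st["tool_pos"][:2]-MO; print(np.cos(MY)*d[0]+np.sin(MY)*d[1],-np.sin(MY)*d[0]+np.cos(MY)*d[1])
E
```

```text
t 4.5 now [ 0.5239 -0.2642  0.0266] 175.53679048720417 F [-7.0553  1.8915  5.4211] w 0.000990727510881261
-0.06609679199201561 -0.07966031598037437
```

View pics/s1c.png

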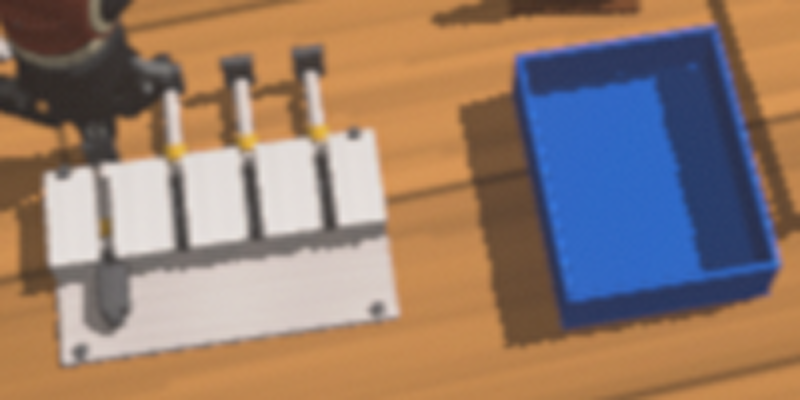

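The crop shows casting 1 out on the apron, with its nose at crop (112,328). I'll press the last few millimetres, then retreat and grip it.

Call:
send_rows:
  increments:
    - {"dx": -0.008, "dy": 0, "dz": 0, "yaw": 0, "claw": 1}
    - {"dx": -0.014, "dy": 0, "dz": 0, "yaw": 0, "claw": 1}
    - {"dx": -0.014, "dy": 0, "dz": 0, "yaw": 0, "claw": 1}

```text
time: 4.92
tool_pos: [0.5287, -0.2646, 0.0265]
tool_rot: [-0.003, 0.039, 0.999, 0.0]
contact_force: [-14.0, 2.8, 9.6]
gripper_width: -0.0
grasp_force: 7.4
```

```bash
python3 - <<'E'
from h import *
plan()
im,c,st=grab("scene","s2.png")
d=st["tool_pos"][:2]-MO; print(np.cos(MY)*d[0]+np.sin(MY)*d[1],-np.sin(MY)*d[0]+np.cos(MY)*d[1])
# dark casting on apron: mask
g=im.astype(int); m=((g.max(2)<125)&(g.max(2)-g.min(2)<25)).astype(np.uint8)
n,l,s,ce=cv2.connectedComponentsWithStats(m)
ap=np.array([proj(c,[*mould(x,y),.016]) for x,y in((.037,-.117),(.095,-.117),(.095,.117),(.037,.117))],np.int32)
k=np.zeros_like(m);cv2.fillPoly(k,[ap],1)
cnts,_=cv2.findContours(m&k,cv2.RETR_EXTERNAL,cv2.CHAIN_APPROX_NONE)
for q in cnts:
    if len(q)<8: continue
    P=np.array([ray(c,p[0],.02)[:2] for p in q])-MO
    u=np.c_[np.cos(MY)*P[:,0]+np.sin(MY)*P[:,1],-np.sin(MY)*P[:,0]+np.cos(MY)*P[:,1]];print(u.min(0),u.max(0))
E
```

```text
t 4.925 now [ 0.5287 -0.2646  0.0265] 175.55483870383776 F [-14.0257   2.78     9.5851] w -0.00022742142511960331
-0.061200607853916365 -0.07962014720099639
[ 0.0349 -0.1158] [0.0834 0.0534]
[0.035  0.0646] [0.0392 0.0962]
```

Call:
send_rows:
  increments:
    - {"dx": 0.05, "dy": 0, "dz": 0, "yaw": 0, "claw": 1}
    - {"dx": 0.09, "dy": 0, "dz": 0, "yaw": 0, "claw": 1}
    - {"dx": 0.14, "dy": 0, "dz": 0, "yaw": 0, "claw": 1}
    - {"dx": 0.14, "dy": 0, "dz": -0.1, "yaw": 0, "claw": 0}
    - {"dx": 0.14, "dy": 0, "dz": -0.2, "yaw": 0, "claw": 0}
    - {"dx": -0.248, "dy": 0, "dz": -0.2, "yaw": 0, "claw": 0}
    - {"dx": -0.248, "dy": 0, "dz": -0.2, "yaw": 0, "claw": 0}
    - {"dx": -0.248, "dy": 0, "dz": -0.2, "yaw": 0, "claw": 0}
    - {"dx": -0.248, "dy": 0, "dz": -0.2, "yaw": 0, "claw": 0}
    - {"dx": -0.248, "dy": 0, "dz": -0.2, "yaw": 0, "claw": 0}
    - {"dx": -0.248, "dy": 0, "dz": -0.1, "yaw": 0, "claw": 0}

```text
time: 6.35
tool_pos: [0.6573, -0.2765, 0.0816]
tool_rot: [0.006, 0.039, 0.999, -0.003]
contact_force: [0.8, -0.3, -0.2]
gripper_width: 0.497
grasp_force: 0.0
```

```bash
python3 - <<'E'
from h import *
im,c,st=grab("scene","s3.png")
plan((*mould(.064,-.078),.009,175.5))
E
```

```text
t 6.4 now [ 0.6506 -0.2731  0.0694] 175.45167493513745 F [-3.4605  1.5454 -6.4192] w 0.49953336568688816
dx -0.006 dy 0.001 dz 0.121 yaw -0.001 rows 1.0
```

Call:
send_rows:
  increments:
    - {"dx": 0, "dy": 0, "dz": 0.06, "yaw": 0, "claw": 0}
    - {"dx": 0, "dy": 0, "dz": 0.1, "yaw": 0, "claw": 0}
    - {"dx": 0, "dy": 0, "dz": 0.132, "yaw": 0, "claw": 0}
    - {"dx": 0, "dy": 0, "dz": 0.132, "yaw": 0, "claw": 0}
    - {"dx": 0, "dy": 0, "dz": 0.132, "yaw": 0, "claw": 1}
    - {"dx": 0, "dy": 0, "dz": 0.132, "yaw": 0, "claw": 1}
    - {"dx": 0, "dy": 0, "dz": 0.132, "yaw": 0, "claw": 1}
    - {"dx": 0, "dy": 0, "dz": 0.132, "yaw": 0, "claw": 1}

```text
time: 7.4
tool_pos: [0.6543, -0.2747, 0.01]
tool_rot: [0.001, 0.039, 0.999, -0.001]
contact_force: [-0.1, 0.3, 5.7]
gripper_width: 0.237
grasp_force: 61.8
```

Call:
send_rows:
  increments:
    - {"dx": -0.03, "dy": 0, "dz": 0, "yaw": 0, "claw": 1}
    - {"dx": -0.05, "dy": 0, "dz": 0, "yaw": 0, "claw": 1}
    - {"dx": -0.06, "dy": 0, "dz": 0, "yaw": 0, "claw": 1}
    - {"dx": -0.06, "dy": 0, "dz": -0.1, "yaw": 0, "claw": 1}
    - {"dx": -0.06, "dy": 0, "dz": -0.2, "yaw": 0, "claw": 1}
    - {"dx": -0.06, "dy": 0, "dz": -0.28, "yaw": 0, "claw": 1}
    - {"dx": -0.06, "dy": 0, "dz": -0.28, "yaw": 0, "claw": 1}

```text
time: 8.28
tool_pos: [0.6852, -0.2775, 0.153]
tool_rot: [0.004, 0.039, 0.999, -0.002]
contact_force: [1.1, -0.6, -2.7]
gripper_width: 0.242
grasp_force: 61.1
```

```bash
cat >> h.py <<'E'
def crate(im):
    """outer silhouette of crate: base/rim extreme corners -> shift vs start, in mm"""
    def q(im):
        h=cv2.cvtColor(im,cv2.COLOR_BGR2HSV);m=cv2.inRange(h,(100,120,40),(125,255,255));m[:,350:]=0;m[:195]=0;m[:,:270]=0
        m=cv2.morphologyEx(m,cv2.MORPH_CLOSE,np.ones((25,25)))
        n,l,s,ce=cv2.connectedComponentsWithStats(m);i=1+np.argmax(s[1:,4]);return s[i],ce[i]
    a,b=q(cv2.imread("pics/scene0.png")),q(im);print("crate box",a[0],"->",b[0],"centroid px",a[1],b[1])
E
python3 - <<'E'
from h import *
im,c,st=grab("scene","s4.png");crate(im)
plan((.689,.076,.15,175.5),(.689,.076,.014,175.5))
E
```

```text
crate box [ 279  207   65   74 3590] -> [ 279  207   65   74 3581] centroid px [310.6866 243.5685] [310.7174 243.6132]
t 8.325 now [ 0.6836 -0.2767  0.1493] 175.48555263105513 F [ 1.1697 -0.1334 -3.1313] w 0.24059500166890319
dx 0.045 dy 0.704 dz -0.001 yaw -0.000 rows 5.6
dx 0.045 dy 0.704 dz 0.271 yaw -0.000 rows 6.0
```

Call:
send_rows:
  increments:
    - {"dx": 0.044, "dy": 0.704, "dz": 0, "yaw": 0, "claw": 1}
    - {"dx": 0.044, "dy": 0.704, "dz": 0, "yaw": 0, "claw": 1}
    - {"dx": 0.044, "dy": 0.704, "dz": 0, "yaw": 0, "claw": 1}
    - {"dx": 0.044, "dy": 0.704, "dz": 0, "yaw": 0, "claw": 1}
    - {"dx": 0.044, "dy": 0.704, "dz": 0, "yaw": 0, "claw": 1}
    - {"dx": 0.044, "dy": 0.704, "dz": 0, "yaw": 0, "claw": 1}
    - {"dx": 0.044, "dy": 0.704, "dz": 0, "yaw": 0, "claw": 1}
    - {"dx": 0.044, "dy": 0.704, "dz": 0.1, "yaw": 0, "claw": 1}
    - {"dx": 0.044, "dy": 0.704, "dz": 0.2, "yaw": 0, "claw": 1}
    - {"dx": 0.044, "dy": 0.704, "dz": 0.25, "yaw": 0, "claw": 1}
    - {"dx": 0.044, "dy": 0.704, "dz": 0.27, "yaw": 0, "claw": 1}
    - {"dx": 0.044, "dy": 0.704, "dz": 0.27, "yaw": 0, "claw": 1}
    - {"dx": 0.044, "dy": 0.704, "dz": 0.27, "yaw": 0, "claw": 0}
    - {"dx": 0.044, "dy": 0.704, "dz": 0.27, "yaw": 0, "claw": 0}
    - {"dx": 0.044, "dy": 0.704, "dz": 0.27, "yaw": 0, "claw": 0}
    - {"dx": 0.044, "dy": 0.704, "dz": 0.17, "yaw": 0, "claw": 0}
    - {"dx": 0.044, "dy": 0.704, "dz": 0.05, "yaw": 0, "claw": 1}
    - {"dx": 0.044, "dy": 0.704, "dz": 0.0, "yaw": 0, "claw": 1}

```text
time: 10.58
tool_pos: [0.6905, 0.0749, 0.1519]
tool_rot: [0.002, 0.04, 0.999, -0.0]
contact_force: [-0.4, 0.4, -0.1]
gripper_width: 0.083
grasp_force: 0.0
```

```bash
python3 - <<'E'
from h import *
plan((*mould(-.132,-.026),.15,175.5),(*mould(-.132,-.026),.025,175.5),(*mould(-.062,-.026),.025,175.5))
E
```

```text
t 10.575 now [0.6905 0.0749 0.1519] 175.41908060421565 F [-0.3639  0.4365 -0.0965] w 0.08345891823365584
dx 0.410 dy -0.596 dz 0.004 yaw -0.001 rows 5.8
dx 0.410 dy -0.596 dz 0.254 yaw -0.001 rows 6.1
dx 0.270 dy -0.595 dz 0.254 yaw -0.001 rows 5.6
```

Call:
send_rows:
  increments:
    - {"dx": 0.409, "dy": -0.597, "dz": 0, "yaw": 0, "claw": 1}
    - {"dx": 0.409, "dy": -0.597, "dz": 0, "yaw": 0, "claw": 1}
    - {"dx": 0.409, "dy": -0.597, "dz": 0, "yaw": 0, "claw": 1}
    - {"dx": 0.409, "dy": -0.597, "dz": 0, "yaw": 0, "claw": 1}
    - {"dx": 0.409, "dy": -0.597, "dz": 0, "yaw": 0, "claw": 1}
    - {"dx": 0.409, "dy": -0.597, "dz": 0, "yaw": 0, "claw": 1}
    - {"dx": 0.409, "dy": -0.597, "dz": 0, "yaw": 0, "claw": 1}
    - {"dx": 0.409, "dy": -0.597, "dz": 0, "yaw": 0, "claw": 1}
    - {"dx": 0.409, "dy": -0.597, "dz": 0.1, "yaw": 0, "claw": 1}
    - {"dx": 0.409, "dy": -0.597, "dz": 0.2, "yaw": 0, "claw": 1}
    - {"dx": 0.409, "dy": -0.597, "dz": 0.252, "yaw": 0, "claw": 1}
    - {"dx": 0.409, "dy": -0.597, "dz": 0.252, "yaw": 0, "claw": 1}
    - {"dx": 0.38, "dy": -0.597, "dz": 0.252, "yaw": 0, "claw": 1}
    - {"dx": 0.35, "dy": -0.597, "dz": 0.252, "yaw": 0, "claw": 1}
    - {"dx": 0.32, "dy": -0.597, "dz": 0.252, "yaw": 0, "claw": 1}
    - {"dx": 0.295, "dy": -0.597, "dz": 0.252, "yaw": 0, "claw": 1}
    - {"dx": 0.275, "dy": -0.597, "dz": 0.252, "yaw": 0, "claw": 1}
    - {"dx": 0.268, "dy": -0.597, "dz": 0.252, "yaw": 0, "claw": 1}
    - {"dx": 0.267, "dy": -0.597, "dz": 0.252, "yaw": 0, "claw": 1}
    - {"dx": 0.267, "dy": -0.597, "dz": 0.252, "yaw": 0, "claw": 1}

```text
time: 13.08
tool_pos: [0.5325, -0.2106, 0.0235]
tool_rot: [-0.001, 0.039, 0.999, 0.0]
contact_force: [-9.2, 2.3, 6.1]
gripper_width: 0.002
grasp_force: 4.2
```

```bash
python3 - <<'E'
from h import *
plan((*mould(-.062,-.026),.025,175.5),(*mould(.064,-.026),.009,175.5))
E
```

```text
t 13.075 now [ 0.5325 -0.2106  0.0235] 175.5256812411226 F [-9.1614  2.2854  6.0904] w 0.0023459311347304858
dx 0.001 dy -0.001 dz -0.003 yaw 0.000 rows 0.0
dx -0.251 dy -0.001 dz 0.029 yaw 0.000 rows 2.0
```

Call:
send_rows:
  increments:
    - {"dx": 0.05, "dy": 0, "dz": 0, "yaw": 0, "claw": 1}
    - {"dx": 0.1, "dy": 0, "dz": 0, "yaw": 0, "claw": 1}
    - {"dx": 0.14, "dy": 0, "dz": 0, "yaw": 0, "claw": 1}
    - {"dx": 0.14, "dy": 0, "dz": -0.1, "yaw": 0, "claw": 0}
    - {"dx": 0.14, "dy": 0, "dz": -0.18, "yaw": 0, "claw": 0}
    - {"dx": -0.25, "dy": 0, "dz": -0.18, "yaw": 0, "claw": 0}
    - {"dx": -0.25, "dy": 0, "dz": -0.18, "yaw": 0, "claw": 0}
    - {"dx": -0.25, "dy": 0, "dz": -0.18, "yaw": 0, "claw": 0}
    - {"dx": -0.25, "dy": 0, "dz": -0.18, "yaw": 0, "claw": 0}
    - {"dx": -0.25, "dy": 0, "dz": -0.18, "yaw": 0, "claw": 0}
    - {"dx": -0.25, "dy": 0, "dz": -0.18, "yaw": 0, "claw": 0}
    - {"dx": -0.25, "dy": 0, "dz": -0.1, "yaw": 0, "claw": 0}
    - {"dx": -0.25, "dy": 0, "dz": -0.03, "yaw": 0, "claw": 0}
    - {"dx": -0.25, "dy": 0, "dz": 0.01, "yaw": 0, "claw": 0}
    - {"dx": -0.25, "dy": 0, "dz": 0.028, "yaw": 0, "claw": 0}
    - {"dx": -0.25, "dy": 0, "dz": 0.028, "yaw": 0, "claw": 0}
    - {"dx": -0.25, "dy": 0, "dz": 0.028, "yaw": 0, "claw": 1}
    - {"dx": -0.25, "dy": 0, "dz": 0.028, "yaw": 0, "claw": 1}
    - {"dx": -0.25, "dy": 0, "dz": 0.028, "yaw": 0, "claw": 1}
    - {"dx": -0.25, "dy": 0, "dz": 0.028, "yaw": 0, "claw": 1}

```text
time: 15.58
tool_pos: [0.6584, -0.2214, 0.0105]
tool_rot: [0.002, 0.039, 0.999, -0.001]
contact_force: [0.3, -0.3, 6.1]
gripper_width: 0.239
grasp_force: 61.4
```

Call:
send_rows:
  increments:
    - {"dx": -0.03, "dy": 0, "dz": 0, "yaw": 0, "claw": 1}
    - {"dx": -0.05, "dy": 0, "dz": 0, "yaw": 0, "claw": 1}
    - {"dx": -0.06, "dy": 0, "dz": 0, "yaw": 0, "claw": 1}
    - {"dx": -0.06, "dy": 0, "dz": -0.1, "yaw": 0, "claw": 1}
    - {"dx": -0.06, "dy": 0, "dz": -0.2, "yaw": 0, "claw": 1}
    - {"dx": -0.06, "dy": 0, "dz": -0.28, "yaw": 0, "claw": 1}
    - {"dx": -0.06, "dy": 0, "dz": -0.28, "yaw": 0, "claw": 1}

```text
time: 16.45
tool_pos: [0.6893, -0.2241, 0.1536]
tool_rot: [0.004, 0.039, 0.999, -0.002]
contact_force: [0.1, -0.6, -1.2]
gripper_width: 0.236
grasp_force: 60.7
```

```bash
python3 - <<'E'
from h import *
im,c,st=grab("scene","s5.png");crate(im)
plan((.693,.136,.15,175.5),(.693,.136,.014,175.5))
cv2.imwrite("pics/s5c.png",cv2.resize(im[200:300,150:350],None,fx=4,fy=4,interpolation=cv2.INTER_CUBIC))
E
```

```text
crate box [ 279  207   65   74 3590] -> [ 279  209   62   72 3615] centroid px [310.6866 243.5685] [309.1961 244.5566]
t 16.5 now [ 0.6877 -0.2234  0.1501] 175.4913867922339 F [ 0.5154 -0.6446 -2.4714] w 0.24040104728041417
dx 0.046 dy 0.717 dz 0.000 yaw -0.000 rows 5.8
dx 0.046 dy 0.717 dz 0.272 yaw -0.000 rows 6.1
```

View pics/s5c.png

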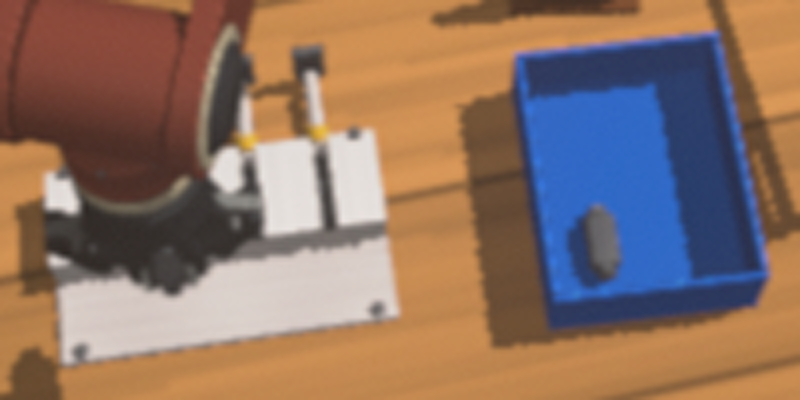

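Sinker 1 lies in the crate at crop (602,243). The crate has turned slightly: its rim is now at (515,58), (717,35) and (767,275). I'll recompute the slot.

```bash
cat >> h.py <<'E'
def slots(p0,p1,p2,S):
    c=cam("scene");A=lambda x,y: ray(c,((x+.5)/4-.5+150,(y+.5)/4-.5+200),.06)[:2]
    a,b,d=A(*p0),A(*p1),A(*p2);C=(a+d)/2;v=(b-a);u=d-b
    yaw=np.mean([np.arctan2(-v[0],v[1]),np.arctan2(u[1],u[0])])
    print("crate",C,np.degrees(yaw),np.linalg.norm(v),np.linalg.norm(u))
    return [C+R.from_euler('z',yaw).as_matrix()[:2,:2]@np.array(s) for s in S]
E
python3 - <<'E'
from h import *
S=slots((515,58),(717,35),(767,275),[(.05,.03),(-.04,-.03),(-.04,.03)]);print(*S)
plan((*S[0],.15,175.5),(*S[0],.014,175.5))
E
```

```text
crate [0.6438 0.1042] -5.631844289289831 0.14882683585444118 0.18501658659650444
[0.6966 0.1291] [0.6011 0.0782] [0.607  0.1379]
t 16.5 now [ 0.6877 -0.2234  0.1501] 175.4913867922339 F [ 0.5154 -0.6446 -2.4714] w 0.24040104728041417
dx 0.038 dy 0.704 dz 0.000 yaw -0.000 rows 5.6
dx 0.038 dy 0.704 dz 0.272 yaw -0.000 rows 6.0
```

Call:
send_rows:
  increments:
    - {"dx": 0.038, "dy": 0.704, "dz": 0, "yaw": 0, "claw": 1}
    - {"dx": 0.038, "dy": 0.704, "dz": 0, "yaw": 0, "claw": 1}
    - {"dx": 0.038, "dy": 0.704, "dz": 0, "yaw": 0, "claw": 1}
    - {"dx": 0.038, "dy": 0.704, "dz": 0, "yaw": 0, "claw": 1}
    - {"dx": 0.038, "dy": 0.704, "dz": 0, "yaw": 0, "claw": 1}
    - {"dx": 0.038, "dy": 0.704, "dz": 0, "yaw": 0, "claw": 1}
    - {"dx": 0.038, "dy": 0.704, "dz": 0, "yaw": 0, "claw": 1}
    - {"dx": 0.038, "dy": 0.704, "dz": 0.1, "yaw": 0, "claw": 1}
    - {"dx": 0.038, "dy": 0.704, "dz": 0.2, "yaw": 0, "claw": 1}
    - {"dx": 0.038, "dy": 0.704, "dz": 0.25, "yaw": 0, "claw": 1}
    - {"dx": 0.038, "dy": 0.704, "dz": 0.27, "yaw": 0, "claw": 1}
    - {"dx": 0.038, "dy": 0.704, "dz": 0.27, "yaw": 0, "claw": 1}
    - {"dx": 0.038, "dy": 0.704, "dz": 0.27, "yaw": 0, "claw": 0}
    - {"dx": 0.038, "dy": 0.704, "dz": 0.27, "yaw": 0, "claw": 0}
    - {"dx": 0.038, "dy": 0.704, "dz": 0.27, "yaw": 0, "claw": 0}
    - {"dx": 0.038, "dy": 0.704, "dz": 0.17, "yaw": 0, "claw": 0}
    - {"dx": 0.038, "dy": 0.704, "dz": 0.05, "yaw": 0, "claw": 1}
    - {"dx": 0.038, "dy": 0.704, "dz": 0.0, "yaw": 0, "claw": 1}

```text
time: 18.75
tool_pos: [0.6987, 0.1299, 0.1556]
tool_rot: [0.005, 0.039, 0.999, 0.001]
contact_force: [0.4, -1.0, 0.1]
gripper_width: 0.082
grasp_force: 0.0
```

```bash
python3 - <<'E'
from h import *
plan((*mould(-.132,.026),.15,175.5),(*mould(-.132,.026),.025,175.5),(*mould(-.062,.026),.025,175.5))
E
```

```text
t 18.75 now [0.6987 0.1299 0.1556] 175.48428397206075 F [ 0.3813 -1.011   0.0858] w 0.08201156085777546
dx 0.418 dy -0.602 dz 0.011 yaw -0.000 rows 5.9
dx 0.418 dy -0.602 dz 0.261 yaw -0.000 rows 6.2
dx 0.278 dy -0.602 dz 0.261 yaw -0.000 rows 5.7
```

Call:
send_rows:
  increments:
    - {"dx": 0.415, "dy": -0.601, "dz": 0, "yaw": 0, "claw": 1}
    - {"dx": 0.415, "dy": -0.601, "dz": 0, "yaw": 0, "claw": 1}
    - {"dx": 0.415, "dy": -0.601, "dz": 0, "yaw": 0, "claw": 1}
    - {"dx": 0.415, "dy": -0.601, "dz": 0, "yaw": 0, "claw": 1}
    - {"dx": 0.415, "dy": -0.601, "dz": 0, "yaw": 0, "claw": 1}
    - {"dx": 0.415, "dy": -0.601, "dz": 0, "yaw": 0, "claw": 1}
    - {"dx": 0.415, "dy": -0.601, "dz": 0, "yaw": 0, "claw": 1}
    - {"dx": 0.415, "dy": -0.601, "dz": 0, "yaw": 0, "claw": 1}
    - {"dx": 0.415, "dy": -0.601, "dz": 0.1, "yaw": 0, "claw": 1}
    - {"dx": 0.415, "dy": -0.601, "dz": 0.2, "yaw": 0, "claw": 1}
    - {"dx": 0.415, "dy": -0.601, "dz": 0.252, "yaw": 0, "claw": 1}
    - {"dx": 0.415, "dy": -0.601, "dz": 0.252, "yaw": 0, "claw": 1}
    - {"dx": 0.385, "dy": -0.601, "dz": 0.252, "yaw": 0, "claw": 1}
    - {"dx": 0.355, "dy": -0.601, "dz": 0.252, "yaw": 0, "claw": 1}
    - {"dx": 0.325, "dy": -0.601, "dz": 0.252, "yaw": 0, "claw": 1}
    - {"dx": 0.3, "dy": -0.601, "dz": 0.252, "yaw": 0, "claw": 1}
    - {"dx": 0.28, "dy": -0.601, "dz": 0.252, "yaw": 0, "claw": 1}
    - {"dx": 0.273, "dy": -0.601, "dz": 0.252, "yaw": 0, "claw": 1}
    - {"dx": 0.272, "dy": -0.601, "dz": 0.252, "yaw": 0, "claw": 1}
    - {"dx": 0.272, "dy": -0.601, "dz": 0.252, "yaw": 0, "claw": 1}

```text
time: 21.25
tool_pos: [0.5362, -0.159, 0.0236]
tool_rot: [-0.002, 0.039, 0.999, 0.001]
contact_force: [-10.1, 3.2, 7.7]
gripper_width: -0.004
grasp_force: 5.1
```

```bash
python3 - <<'E'
from h import *
plan((*mould(-.062,.026),.025,175.5),(*mould(.064,.026),.009,175.5))
E
```

```text
t 21.25 now [ 0.5362 -0.159   0.0236] 175.52747046616815 F [-10.1449   3.2088   7.6778] w -0.004007659970076675
dx -0.000 dy -0.000 dz -0.003 yaw 0.000 rows 0.0
dx -0.252 dy -0.001 dz 0.029 yaw 0.000 rows 2.0
```

Call:
send_rows:
  increments:
    - {"dx": 0.05, "dy": 0, "dz": 0, "yaw": 0, "claw": 1}
    - {"dx": 0.1, "dy": 0, "dz": 0, "yaw": 0, "claw": 1}
    - {"dx": 0.14, "dy": 0, "dz": 0, "yaw": 0, "claw": 1}
    - {"dx": 0.14, "dy": 0, "dz": -0.1, "yaw": 0, "claw": 0}
    - {"dx": 0.14, "dy": 0, "dz": -0.18, "yaw": 0, "claw": 0}
    - {"dx": -0.25, "dy": 0, "dz": -0.18, "yaw": 0, "claw": 0}
    - {"dx": -0.25, "dy": 0, "dz": -0.18, "yaw": 0, "claw": 0}
    - {"dx": -0.25, "dy": 0, "dz": -0.18, "yaw": 0, "claw": 0}
    - {"dx": -0.25, "dy": 0, "dz": -0.18, "yaw": 0, "claw": 0}
    - {"dx": -0.25, "dy": 0, "dz": -0.18, "yaw": 0, "claw": 0}
    - {"dx": -0.25, "dy": 0, "dz": -0.18, "yaw": 0, "claw": 0}
    - {"dx": -0.25, "dy": 0, "dz": -0.1, "yaw": 0, "claw": 0}
    - {"dx": -0.25, "dy": 0, "dz": -0.03, "yaw": 0, "claw": 0}
    - {"dx": -0.25, "dy": 0, "dz": 0.01, "yaw": 0, "claw": 0}
    - {"dx": -0.25, "dy": 0, "dz": 0.028, "yaw": 0, "claw": 0}
    - {"dx": -0.25, "dy": 0, "dz": 0.028, "yaw": 0, "claw": 0}
    - {"dx": -0.25, "dy": 0, "dz": 0.028, "yaw": 0, "claw": 1}
    - {"dx": -0.25, "dy": 0, "dz": 0.028, "yaw": 0, "claw": 1}
    - {"dx": -0.25, "dy": 0, "dz": 0.028, "yaw": 0, "claw": 1}
    - {"dx": -0.25, "dy": 0, "dz": 0.028, "yaw": 0, "claw": 1}

```text
time: 23.75
tool_pos: [0.6625, -0.1699, 0.0104]
tool_rot: [0.002, 0.039, 0.999, -0.001]
contact_force: [-1.2, 0.9, 5.8]
gripper_width: 0.239
grasp_force: 61.3
```

Call:
send_rows:
  increments:
    - {"dx": -0.03, "dy": 0, "dz": 0, "yaw": 0, "claw": 1}
    - {"dx": -0.05, "dy": 0, "dz": 0, "yaw": 0, "claw": 1}
    - {"dx": -0.06, "dy": 0, "dz": 0, "yaw": 0, "claw": 1}
    - {"dx": -0.06, "dy": 0, "dz": -0.1, "yaw": 0, "claw": 1}
    - {"dx": -0.06, "dy": 0, "dz": -0.2, "yaw": 0, "claw": 1}
    - {"dx": -0.06, "dy": 0, "dz": -0.28, "yaw": 0, "claw": 1}
    - {"dx": -0.06, "dy": 0, "dz": -0.28, "yaw": 0, "claw": 1}

```text
time: 24.62
tool_pos: [0.6933, -0.1726, 0.1533]
tool_rot: [0.004, 0.039, 0.999, -0.001]
contact_force: [-0.3, 0.4, -1.9]
gripper_width: 0.235
grasp_force: 60.5
```

```bash
python3 - <<'E'
from h import *
im,c,st=grab("scene","s6.png");crate(im);print("s5:");crate(cv2.imread("pics/s5.png"))
plan((.601,.078,.15,175.5),(.601,.078,.014,175.5))
cv2.imwrite("pics/s6c.png",cv2.resize(im[200:300,150:350],None,fx=4,fy=4,interpolation=cv2.INTER_CUBIC))
E
```

```text
crate box [ 279  207   65   74 3590] -> [ 280  209   63   73 3602] centroid px [310.6866 243.5685] [310.1396 244.7077]
s5:
crate box [ 279  207   65   74 3590] -> [ 279  209   62   72 3615] centroid px [310.6866 243.5685] [309.1961 244.5566]
t 24.675 now [ 0.6916 -0.172   0.1497] 175.48333859436232 F [-0.0535  0.2407 -1.9879] w 0.2380024297304338
dx 0.220 dy 0.484 dz -0.001 yaw -0.000 rows 4.3
dx 0.220 dy 0.484 dz 0.271 yaw -0.000 rows 4.8
```

Call:
send_rows:
  increments:
    - {"dx": 0.218, "dy": 0.49, "dz": 0, "yaw": 0, "claw": 1}
    - {"dx": 0.218, "dy": 0.49, "dz": 0, "yaw": 0, "claw": 1}
    - {"dx": 0.218, "dy": 0.49, "dz": 0, "yaw": 0, "claw": 1}
    - {"dx": 0.218, "dy": 0.49, "dz": 0, "yaw": 0, "claw": 1}
    - {"dx": 0.218, "dy": 0.49, "dz": 0, "yaw": 0, "claw": 1}
    - {"dx": 0.218, "dy": 0.49, "dz": 0, "yaw": 0, "claw": 1}
    - {"dx": 0.218, "dy": 0.49, "dz": 0.1, "yaw": 0, "claw": 1}
    - {"dx": 0.218, "dy": 0.49, "dz": 0.2, "yaw": 0, "claw": 1}
    - {"dx": 0.218, "dy": 0.49, "dz": 0.25, "yaw": 0, "claw": 1}
    - {"dx": 0.218, "dy": 0.49, "dz": 0.27, "yaw": 0, "claw": 1}
    - {"dx": 0.218, "dy": 0.49, "dz": 0.27, "yaw": 0, "claw": 1}
    - {"dx": 0.218, "dy": 0.49, "dz": 0.27, "yaw": 0, "claw": 0.2}
    - {"dx": 0.218, "dy": 0.49, "dz": 0.27, "yaw": 0, "claw": 0.2}
    - {"dx": 0.218, "dy": 0.49, "dz": 0.27, "yaw": 0, "claw": 0.2}
    - {"dx": 0.218, "dy": 0.49, "dz": 0.17, "yaw": 0, "claw": 0.2}
    - {"dx": 0.218, "dy": 0.49, "dz": 0.05, "yaw": 0, "claw": 1}
    - {"dx": 0.218, "dy": 0.49, "dz": 0.0, "yaw": 0, "claw": 1}
    - {"dx": 0.218, "dy": 0.49, "dz": 0.0, "yaw": 0, "claw": 1}

```text
time: 26.92
tool_pos: [0.6036, 0.0802, 0.1515]
tool_rot: [0.003, 0.04, 0.999, -0.0]
contact_force: [0.3, 0.2, -0.5]
gripper_width: 0.006
grasp_force: 0.0
```

```bash
python3 - <<'E'
from h import *
plan((*mould(-.132,.078),.15,175.5),(*mould(-.132,.078),.025,175.5),(*mould(-.062,.078),.025,175.5))
E
```

```text
t 26.925 now [0.6036 0.0802 0.1515] 175.4336524527146 F [ 0.2554  0.1799 -0.5377] w 0.005593351348276839
dx 0.236 dy -0.384 dz 0.003 yaw -0.001 rows 3.6
dx 0.236 dy -0.384 dz 0.253 yaw -0.001 rows 4.1
dx 0.096 dy -0.384 dz 0.253 yaw -0.001 rows 3.8
```

Call:
send_rows:
  increments:
    - {"dx": 0.235, "dy": -0.384, "dz": 0, "yaw": 0, "claw": 1}
    - {"dx": 0.235, "dy": -0.384, "dz": 0, "yaw": 0, "claw": 1}
    - {"dx": 0.235, "dy": -0.384, "dz": 0, "yaw": 0, "claw": 1}
    - {"dx": 0.235, "dy": -0.384, "dz": 0, "yaw": 0, "claw": 1}
    - {"dx": 0.235, "dy": -0.384, "dz": 0, "yaw": 0, "claw": 1}
    - {"dx": 0.235, "dy": -0.384, "dz": 0, "yaw": 0, "claw": 1}
    - {"dx": 0.235, "dy": -0.384, "dz": 0.1, "yaw": 0, "claw": 1}
    - {"dx": 0.235, "dy": -0.384, "dz": 0.2, "yaw": 0, "claw": 1}
    - {"dx": 0.235, "dy": -0.384, "dz": 0.252, "yaw": 0, "claw": 1}
    - {"dx": 0.235, "dy": -0.384, "dz": 0.252, "yaw": 0, "claw": 1}
    - {"dx": 0.205, "dy": -0.384, "dz": 0.252, "yaw": 0, "claw": 1}
    - {"dx": 0.175, "dy": -0.384, "dz": 0.252, "yaw": 0, "claw": 1}
    - {"dx": 0.145, "dy": -0.384, "dz": 0.252, "yaw": 0, "claw": 1}
    - {"dx": 0.12, "dy": -0.384, "dz": 0.252, "yaw": 0, "claw": 1}
    - {"dx": 0.1, "dy": -0.384, "dz": 0.252, "yaw": 0, "claw": 1}
    - {"dx": 0.093, "dy": -0.384, "dz": 0.252, "yaw": 0, "claw": 1}
    - {"dx": 0.092, "dy": -0.384, "dz": 0.252, "yaw": 0, "claw": 1}
    - {"dx": 0.092, "dy": -0.384, "dz": 0.252, "yaw": 0, "claw": 1}

```text
time: 29.18
tool_pos: [0.54, -0.1061, 0.0233]
tool_rot: [-0.002, 0.039, 0.999, 0.001]
contact_force: [-10.3, 2.6, 7.3]
gripper_width: -0.0
grasp_force: 5.5
```

```bash
python3 - <<'E'
from h import *
plan((*mould(-.062,.078),.025,175.5),(*mould(.064,.078),.009,175.5))
E
```

```text
t 29.175 now [ 0.54   -0.1061  0.0233] 175.5218300917196 F [-10.2835   2.6372   7.3191] w -0.00036150214633727285
dx -0.001 dy -0.002 dz -0.003 yaw 0.000 rows 0.0
dx -0.253 dy -0.003 dz 0.029 yaw 0.000 rows 2.0
```

Call:
send_rows:
  increments:
    - {"dx": 0.05, "dy": 0, "dz": 0, "yaw": 0, "claw": 1}
    - {"dx": 0.1, "dy": 0, "dz": 0, "yaw": 0, "claw": 1}
    - {"dx": 0.14, "dy": 0, "dz": 0, "yaw": 0, "claw": 1}
    - {"dx": 0.14, "dy": 0, "dz": -0.1, "yaw": 0, "claw": 0}
    - {"dx": 0.14, "dy": 0, "dz": -0.18, "yaw": 0, "claw": 0}
    - {"dx": -0.25, "dy": -0.002, "dz": -0.18, "yaw": 0, "claw": 0}
    - {"dx": -0.25, "dy": -0.002, "dz": -0.18, "yaw": 0, "claw": 0}
    - {"dx": -0.25, "dy": -0.002, "dz": -0.18, "yaw": 0, "claw": 0}
    - {"dx": -0.25, "dy": -0.002, "dz": -0.18, "yaw": 0, "claw": 0}
    - {"dx": -0.25, "dy": -0.002, "dz": -0.18, "yaw": 0, "claw": 0}
    - {"dx": -0.25, "dy": -0.002, "dz": -0.18, "yaw": 0, "claw": 0}
    - {"dx": -0.25, "dy": -0.002, "dz": -0.1, "yaw": 0, "claw": 0}
    - {"dx": -0.25, "dy": -0.002, "dz": -0.03, "yaw": 0, "claw": 0}
    - {"dx": -0.25, "dy": -0.002, "dz": 0.01, "yaw": 0, "claw": 0}
    - {"dx": -0.25, "dy": -0.002, "dz": 0.028, "yaw": 0, "claw": 0}
    - {"dx": -0.25, "dy": -0.002, "dz": 0.028, "yaw": 0, "claw": 0}
    - {"dx": -0.25, "dy": -0.002, "dz": 0.028, "yaw": 0, "claw": 1}
    - {"dx": -0.25, "dy": -0.002, "dz": 0.028, "yaw": 0, "claw": 1}
    - {"dx": -0.25, "dy": -0.002, "dz": 0.028, "yaw": 0, "claw": 1}
    - {"dx": -0.25, "dy": -0.002, "dz": 0.028, "yaw": 0, "claw": 1}

```text
time: 31.68
tool_pos: [0.6666, -0.118, 0.0104]
tool_rot: [0.002, 0.039, 0.999, -0.0]
contact_force: [-0.6, -0.3, 6.6]
gripper_width: 0.244
grasp_force: 61.2
```

Call:
send_rows:
  increments:
    - {"dx": -0.03, "dy": 0, "dz": 0, "yaw": 0, "claw": 1}
    - {"dx": -0.05, "dy": 0, "dz": 0, "yaw": 0, "claw": 1}
    - {"dx": -0.06, "dy": 0, "dz": 0, "yaw": 0, "claw": 1}
    - {"dx": -0.06, "dy": 0, "dz": -0.1, "yaw": 0, "claw": 1}
    - {"dx": -0.06, "dy": 0, "dz": -0.2, "yaw": 0, "claw": 1}
    - {"dx": -0.06, "dy": 0, "dz": -0.28, "yaw": 0, "claw": 1}
    - {"dx": -0.06, "dy": 0, "dz": -0.28, "yaw": 0, "claw": 1}

```text
time: 32.55
tool_pos: [0.6976, -0.1206, 0.1535]
tool_rot: [0.004, 0.039, 0.999, -0.001]
contact_force: [0.4, -0.2, -1.2]
gripper_width: 0.236
grasp_force: 60.5
```

```bash
python3 - <<'E'
from h import *
im,c,st=grab("scene","s7.png");crate(im)
plan((.608,.141,.15,175.5),(.608,.141,.014,175.5))
cv2.imwrite("pics/s7c.png",cv2.resize(im[200:300,150:350],None,fx=4,fy=4,interpolation=cv2.INTER_CUBIC))
E
```

```text
crate box [ 279  207   65   74 3590] -> [ 279  209   64   73 3612] centroid px [310.6866 243.5685] [309.778  244.6357]
t 32.6 now [ 0.6959 -0.1202  0.15  ] 175.48687051028494 F [ 0.1766  0.3662 -0.6944] w 0.2374320550527329
dx 0.216 dy 0.507 dz 0.000 yaw -0.000 rows 4.4
dx 0.216 dy 0.507 dz 0.272 yaw -0.000 rows 4.9
```

View pics/s7c.png

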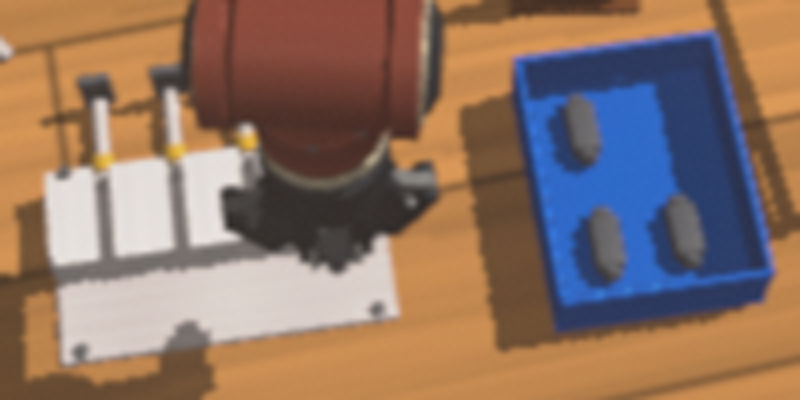

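Three sinkers lie flat in the crate at crop (582,130), (606,245) and (685,232), and the back-right quarter is free for the fourth.

Call:
send_rows:
  increments:
    - {"dx": 0.214, "dy": 0.507, "dz": 0, "yaw": 0, "claw": 1}
    - {"dx": 0.214, "dy": 0.507, "dz": 0, "yaw": 0, "claw": 1}
    - {"dx": 0.214, "dy": 0.507, "dz": 0, "yaw": 0, "claw": 1}
    - {"dx": 0.214, "dy": 0.507, "dz": 0, "yaw": 0, "claw": 1}
    - {"dx": 0.214, "dy": 0.507, "dz": 0, "yaw": 0, "claw": 1}
    - {"dx": 0.214, "dy": 0.507, "dz": 0, "yaw": 0, "claw": 1}
    - {"dx": 0.214, "dy": 0.507, "dz": 0.1, "yaw": 0, "claw": 1}
    - {"dx": 0.214, "dy": 0.507, "dz": 0.2, "yaw": 0, "claw": 1}
    - {"dx": 0.214, "dy": 0.507, "dz": 0.25, "yaw": 0, "claw": 1}
    - {"dx": 0.214, "dy": 0.507, "dz": 0.27, "yaw": 0, "claw": 1}
    - {"dx": 0.214, "dy": 0.507, "dz": 0.27, "yaw": 0, "claw": 1}
    - {"dx": 0.214, "dy": 0.507, "dz": 0.27, "yaw": 0, "claw": 0.2}
    - {"dx": 0.214, "dy": 0.507, "dz": 0.27, "yaw": 0, "claw": 0.2}
    - {"dx": 0.214, "dy": 0.507, "dz": 0.27, "yaw": 0, "claw": 0.2}
    - {"dx": 0.214, "dy": 0.507, "dz": 0.17, "yaw": 0, "claw": 0.2}
    - {"dx": 0.214, "dy": 0.507, "dz": 0.0, "yaw": 0, "claw": 0}
    - {"dx": 0.214, "dy": 0.507, "dz": -0.14, "yaw": 0, "claw": 0}
    - {"dx": 0.214, "dy": 0.507, "dz": -0.14, "yaw": 0, "claw": 0}
    - {"dx": 0.214, "dy": 0.507, "dz": -0.14, "yaw": 0, "claw": 0}

```text
time: 34.98
tool_pos: [0.6103, 0.1403, 0.2216]
tool_rot: [0.003, 0.04, 0.999, 0.0]
contact_force: [0.5, 0.0, -0.1]
gripper_width: 0.499
grasp_force: 0.0
```

```bash
python3 - <<'E'
from h import *
# tag x angle -102.4; tool y=-12.4 -> theta=77.6
plan((.50,.13,.22,77.6))
E
```

```text
t 34.975 now [0.6103 0.1403 0.2216] 175.40681855718375 F [ 0.4767  0.0431 -0.1047] w 0.4985722562779103
dx 0.218 dy -0.038 dz 0.003 yaw 1.138 rows 9.1
```

Call:
send_rows:
  increments:
    - {"dx": 0.2, "dy": -0.05, "dz": 0, "yaw": 0.9, "claw": -1}
    - {"dx": 0.2, "dy": -0.05, "dz": 0, "yaw": 0.9, "claw": -1}
    - {"dx": 0.2, "dy": -0.05, "dz": 0, "yaw": 0.9, "claw": -1}
    - {"dx": 0.2, "dy": -0.05, "dz": 0, "yaw": 0.9, "claw": -1}
    - {"dx": 0.2, "dy": -0.05, "dz": 0, "yaw": 0.9, "claw": -1}
    - {"dx": 0.2, "dy": -0.05, "dz": 0, "yaw": 0.9, "claw": -1}
    - {"dx": 0.2, "dy": -0.05, "dz": 0, "yaw": 0.9, "claw": -1}
    - {"dx": 0.2, "dy": -0.05, "dz": 0, "yaw": 0.9, "claw": -1}
    - {"dx": 0.2, "dy": -0.05, "dz": 0, "yaw": 0.9, "claw": -1}

```text
time: 36.1
tool_pos: [0.5061, 0.1238, 0.2166]
tool_rot: [-0.001, 0.655, 0.756, -0.001]
contact_force: [0.9, -0.0, -0.3]
gripper_width: 0.995
grasp_force: 0.0
```

```bash
python3 - <<'E'
from h import *
plan((.455,.06,.22,77.6))
E
```

```text
t 36.1 now [0.5061 0.1238 0.2166] 98.2257158545787 F [ 0.857  -0.0475 -0.2508] w 0.9951599589731414
dx -0.112 dy -0.119 dz -0.007 yaw 0.240 rows 1.9
```

Call:
send_rows:
  increments:
    - {"dx": -0.112, "dy": -0.119, "dz": 0, "yaw": 0.24, "claw": -1}
    - {"dx": -0.112, "dy": -0.119, "dz": 0, "yaw": 0.24, "claw": -1}
    - {"dx": -0.112, "dy": -0.119, "dz": 0, "yaw": 0.24, "claw": -1}
    - {"dx": -0.112, "dy": -0.119, "dz": 0, "yaw": 0.24, "claw": -1}
    - {"dx": -0.112, "dy": -0.119, "dz": 0, "yaw": 0.24, "claw": -1}

```text
time: 36.72
tool_pos: [0.4561, 0.0608, 0.2183]
tool_rot: [-0.0, 0.779, 0.627, 0.0]
contact_force: [0.7, 0.2, 0.5]
gripper_width: 1.0
grasp_force: 0.0
```

```bash
python3 - <<'E'
from h import *
plan()
im,c,st=grab("wrist","w3.png"); s,_,_=grab("scene","s8.png");crate(s)
for p in [(.4624,.0774,.116),(.4731,.1262,.116)]: print(proj(c,p))
cv2.imwrite("pics/w3c.png",np.vstack([im,cv2.resize(s[195:285,270:350],(512,576))[:210]]))
E
```

```text
t 36.725 now [0.4561 0.0608 0.2183] 77.64978406126922 F [0.6976 0.182  0.4998] w 1.0000508213882455
crate box [ 279  207   65   74 3590] -> [ 280  208   63   73 3593] centroid px [310.6866 243.5685] [310.7768 244.2371]
[257.2095 173.3342]
[257.3367 119.0806]
```

View pics/w3c.png

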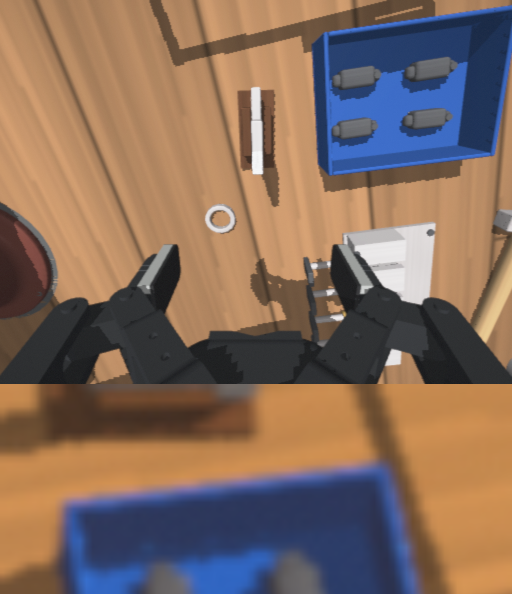

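All four sinkers are in the crate in the wrist view. The tag stands at columns 251 to 263, with its stem end at (258,174). The scene estimate predicted (257,173), so it is good to act on.

```bash
python3 - <<'E'
from h import *
plan((.4643,.0862,.20,77.6),(.4643,.0862,.079,77.6))
E
```

```text
t 36.825 now [0.456  0.0608 0.2183] 77.61424260517502 F [0.1367 0.1016 0.3215] w 1.0010728148571866
dx 0.053 dy 0.005 dz 0.037 yaw 0.000 rows 0.5
dx 0.053 dy 0.005 dz 0.279 yaw 0.000 rows 2.3
```

Call:
send_rows:
  increments:
    - {"dx": 0.053, "dy": 0.005, "dz": 0.04, "yaw": 0, "claw": -1}
    - {"dx": 0.053, "dy": 0.005, "dz": 0.1, "yaw": 0, "claw": -1}
    - {"dx": 0.053, "dy": 0.005, "dz": 0.18, "yaw": 0, "claw": -1}
    - {"dx": 0.053, "dy": 0.005, "dz": 0.24, "yaw": 0, "claw": -1}
    - {"dx": 0.053, "dy": 0.005, "dz": 0.278, "yaw": 0, "claw": -1}
    - {"dx": 0.053, "dy": 0.005, "dz": 0.278, "yaw": 0, "claw": -1}
    - {"dx": 0.053, "dy": 0.005, "dz": 0.278, "yaw": 0, "claw": 0}
    - {"dx": 0.053, "dy": 0.005, "dz": 0.278, "yaw": 0, "claw": 0.5}
    - {"dx": 0.053, "dy": 0.005, "dz": 0.278, "yaw": 0, "claw": 1}
    - {"dx": 0.053, "dy": 0.005, "dz": 0.278, "yaw": 0, "claw": 1}
    - {"dx": 0.053, "dy": 0.005, "dz": 0.278, "yaw": 0, "claw": 1}
    - {"dx": 0.053, "dy": 0.005, "dz": 0.278, "yaw": 0, "claw": 1}

```text
time: 38.33
tool_pos: [0.4642, 0.0856, 0.0799]
tool_rot: [0.0, 0.78, 0.626, 0.0]
contact_force: [-0.6, 0.3, 4.1]
gripper_width: 0.107
grasp_force: 59.0
```

Call:
send_rows:
  increments:
    - {"dx": 0, "dy": 0, "dz": -0.06, "yaw": 0, "claw": 1}
    - {"dx": 0, "dy": 0, "dz": -0.14, "yaw": 0, "claw": 1}
    - {"dx": 0, "dy": 0, "dz": -0.2, "yaw": 0, "claw": 1}
    - {"dx": 0, "dy": 0, "dz": -0.2, "yaw": 0, "claw": 1}

```text
time: 38.83
tool_pos: [0.4654, 0.0857, 0.1815]
tool_rot: [0.002, 0.78, 0.626, 0.002]
contact_force: [0.7, -0.9, -1.5]
gripper_width: 0.11
grasp_force: 59.5
```

```bash
python3 - <<'E'
from h import *
plan((.48,.225,.30,88.6))
E
```

```text
t 38.825 now [0.4654 0.0857 0.1815] 77.50945988600732 F [ 0.7382 -0.875  -1.4928] w 0.11042618412794385
dx 0.278 dy -0.032 dz -0.237 yaw -0.129 rows 2.9
```

Call:
send_rows:
  increments:
    - {"dx": 0, "dy": 0, "dz": -0.1, "yaw": 0, "claw": 1}
    - {"dx": 0, "dy": 0, "dz": -0.2, "yaw": 0, "claw": 1}
    - {"dx": 0.1, "dy": -0.012, "dz": -0.237, "yaw": -0.129, "claw": 1}
    - {"dx": 0.2, "dy": -0.022, "dz": -0.237, "yaw": -0.129, "claw": 1}
    - {"dx": 0.278, "dy": -0.032, "dz": -0.237, "yaw": -0.129, "claw": 1}
    - {"dx": 0.278, "dy": -0.032, "dz": -0.237, "yaw": -0.129, "claw": 1}
    - {"dx": 0.278, "dy": -0.032, "dz": -0.237, "yaw": -0.129, "claw": 1}
    - {"dx": 0.278, "dy": -0.032, "dz": -0.237, "yaw": -0.129, "claw": 1}

```text
time: 39.83
tool_pos: [0.4781, 0.2238, 0.2969]
tool_rot: [-0.0, 0.716, 0.698, -0.001]
contact_force: [0.8, -0.2, -1.5]
gripper_width: 0.108
grasp_force: 59.5
```

```bash
python3 - <<'E'
from h import *
plan()
im,c,st=grab("wrist","w4.png")
for p in [(.376,.338,.17),(.526,.335,.17),(.5963,.3344,.202)]: print(proj(c,p))
E
```

```text
t 39.825 now [0.4781 0.2238 0.2969] 88.51813170476616 F [ 0.8224 -0.2066 -1.4832] w 0.10831667557652919
[140.9287  67.8677]
[303.3485  66.6477]
[397.4044  60.2317]
```

View pics/w4.png

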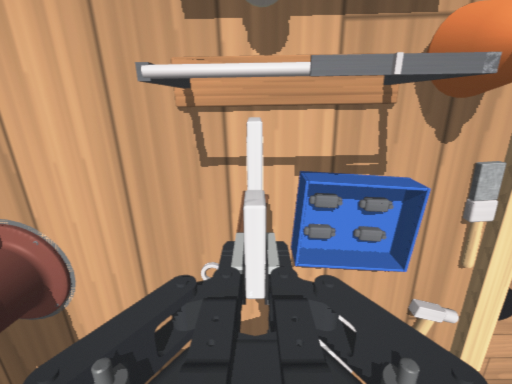

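The wrist view shows the rail from (148,71) to (310,69), the guard from (310,66) to (498,62), and the cross bar at (398,63). The tag hangs straight along column 255. I'll measure these more precisely.

```bash
python3 - <<'E'
from h import *
im=cv2.imread("pics/w4.png");g=cv2.cvtColor(im,cv2.COLOR_BGR2GRAY).astype(float)
sat=im.max(2).astype(int)-im.min(2)
import json
st=manip.state();c=cam("wrist",st)
P=[]
for u in range(165,300,3):
    rows=[v for v in range(55,85) if sat[v,u]<30 and g[v,u]>110]
    if rows: P.append(ray(c,(u,(min(rows)+max(rows))/2),.17)); 
P=np.array(P);f=np.polyfit(P[:,0],P[:,1],1);print("rail y=",f,"rms",np.std(P[:,1]-np.polyval(f,P[:,0])),P[0],P[-1],"yaw",np.degrees(np.arctan(f[0])))
G=[]
for u in list(range(320,388,4)):
    rows=[v for v in range(48,85) if sat[v,u]<25]
    G.append(ray(c,(u,min(rows)),.196).tolist()+[len(rows)])
print("guard far edge",G[0],G[-1])
br=[u for u in range(380,415) if g[60,u]>170];print("bar cols",br,[ray(c,(np.mean(br),v),.202) for v in (54,62,73)])
print("guard start",ray(c,(310.5,66),.196),"near post end",ray(c,(137.5,71),.178))
z=st["tool_pos"][2]-.073
th=theta(st)
for px,zz in (((255,192),z+.110),((255,118),z+.045)):
    d=ray(c,px,zz)[:2]-st["tool_pos"][:2];print("tag fwd",d@[np.cos(th),np.sin(th)],d@[np.sin(th),-np.cos(th)])
print(st["tool_pos"],np.degrees(th))
E
```

```text
rail y= [-0.0119  0.3403] rms 0.00023400788511462742 [0.398  0.3353 0.17  ] [0.5204 0.3345 0.17  ] yaw -0.6824550346645621
guard far edge [0.5353343385210686, 0.3408012314678233, 0.196, 21] [0.5879553304988997, 0.34012277610761354, 0.196, 28]
bar cols [396, 397, 398, 399, 400, 401, 402] [array([0.5974, 0.339 , 0.202 ]), array([0.5982, 0.3332, 0.202 ]), array([0.5995, 0.325 , 0.202 ])]
guard start [0.5279 0.3328 0.196 ] near post end [0.3757 0.3347 0.178 ]
tag fwd 0.047081767073686706 0.0003707570066734485
tag fwd 0.07297350955018304 0.0004025745500893249
[0.4783 0.2238 0.2973] 88.50885061069235
```

```bash
python3 - <<'E'
from h import *
plan((.453,.235,.25,89.2),(.453,.235,.179,89.2),(.453,.311,.179,89.2),frm=None)
E
```

```text
t 39.875 now [0.4783 0.2238 0.2973] 88.50885061069235 F [-0.8563  0.7374 -1.2274] w 0.11124320019184121
dx 0.021 dy -0.051 dz 0.095 yaw -0.008 rows 0.9
dx 0.021 dy -0.051 dz 0.237 yaw -0.008 rows 1.9
dx 0.173 dy -0.055 dz 0.237 yaw -0.008 rows 2.4
```

Call:
send_rows:
  increments:
    - {"dx": 0.021, "dy": -0.051, "dz": 0.0, "yaw": -0.008, "claw": 1}
    - {"dx": 0.021, "dy": -0.051, "dz": 0.1, "yaw": -0.008, "claw": 1}
    - {"dx": 0.021, "dy": -0.051, "dz": 0.19, "yaw": -0.008, "claw": 1}
    - {"dx": 0.021, "dy": -0.051, "dz": 0.237, "yaw": -0.008, "claw": 1}
    - {"dx": 0.021, "dy": -0.051, "dz": 0.237, "yaw": -0.008, "claw": 1}
    - {"dx": 0.021, "dy": -0.051, "dz": 0.237, "yaw": -0.008, "claw": 1}
    - {"dx": 0.021, "dy": -0.051, "dz": 0.237, "yaw": -0.008, "claw": 1}

```text
time: 40.75
tool_pos: [0.4542, 0.2361, 0.1815]
tool_rot: [0.001, 0.712, 0.703, 0.002]
contact_force: [-0.2, 1.2, -1.0]
gripper_width: 0.104
grasp_force: 59.3
```

```bash
python3 - <<'E'
from h import *
plan((.453,.311,.179,89.2))
E
```

```text
t 40.75 now [0.4542 0.2361 0.1815] 89.26326418669957 F [-0.2408  1.2125 -1.0173] w 0.10437940938867613
dx 0.150 dy -0.004 dz 0.005 yaw 0.001 rows 1.2
```

Call:
send_rows:
  increments:
    - {"dx": 0.04, "dy": 0, "dz": 0, "yaw": 0, "claw": 1}
    - {"dx": 0.08, "dy": 0, "dz": 0, "yaw": 0, "claw": 1}
    - {"dx": 0.115, "dy": 0, "dz": 0, "yaw": 0, "claw": 1}
    - {"dx": 0.14, "dy": 0, "dz": 0, "yaw": 0, "claw": 1}
    - {"dx": 0.15, "dy": 0, "dz": 0, "yaw": 0, "claw": 1}
    - {"dx": 0.15, "dy": 0, "dz": 0, "yaw": 0, "claw": 1}
    - {"dx": 0.15, "dy": 0, "dz": 0, "yaw": 0, "claw": 1}

```text
time: 41.62
tool_pos: [0.454, 0.3106, 0.1792]
tool_rot: [0.0, 0.712, 0.703, -0.0]
contact_force: [0.3, 0.5, -2.1]
gripper_width: 0.107
grasp_force: 59.4
```

```bash
python3 - <<'E'
from h import *
plan((.453,.311,.150,89.2))
im,c,st=grab("wrist","w5.png")
cv2.imwrite("pics/w5c.png",cv2.resize(im[60:260,160:400],None,fx=3,fy=3,interpolation=cv2.INTER_CUBIC))
E
```

```text
t 41.625 now [0.454  0.3106 0.1792] 89.25990613530463 F [ 0.2833  0.5125 -2.0826] w 0.10704589793760418
dx 0.001 dy -0.002 dz 0.058 yaw 0.001 rows 0.5
```

View pics/w5c.png

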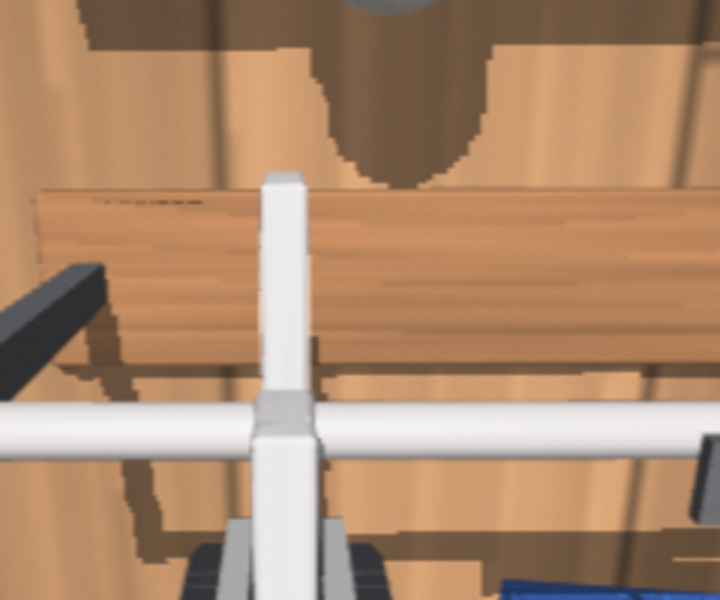

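The crop shows the rail (rows 402 to 458) passing under the arm and behind the nose (rows 392 to 432). I'll check the centring numerically before lowering.

```bash
python3 - <<'E'
from h import *
st=manip.state();c=cam("wrist",st)
r=lambda row,z:ray(c,(160+285/3-.3,60+(row+.5)/3-.5),z)[1]
b=.1792-.0739
print("rail",r(430,.17),"nose top front",r(432,b+.11),"bottom",r(392,b+.086),"plate tip",r(174,b+.0),r(186,b+.045))
print("expect rail at throat", st["tool_pos"][1]+.024)
E
```

```text
rail 0.3343356136543789 nose top front 0.35192060347817317 bottom 0.34979822071665573 plate tip 0.3808522412548465 0.3812013580783767
expect rail at throat 0.3345124371797191
```

Call:
send_rows:
  increments:
    - {"dx": 0, "dy": 0, "dz": 0.025, "yaw": 0, "claw": 1}
    - {"dx": 0, "dy": 0, "dz": 0.045, "yaw": 0, "claw": 1}
    - {"dx": 0, "dy": 0, "dz": 0.055, "yaw": 0, "claw": 1}
    - {"dx": 0, "dy": 0, "dz": 0.056, "yaw": 0, "claw": 1}
    - {"dx": 0, "dy": 0, "dz": 0.056, "yaw": 0, "claw": 1}
    - {"dx": 0, "dy": 0, "dz": 0.056, "yaw": 0, "claw": 1}

```text
time: 42.42
tool_pos: [0.4542, 0.3111, 0.1517]
tool_rot: [0.0, 0.712, 0.703, 0.0]
contact_force: [-0.0, 0.1, -1.7]
gripper_width: 0.105
grasp_force: 59.6
```

Call:
send_rows:
  increments:
    - {"dx": 0, "dy": 0.02, "dz": 0, "yaw": 0, "claw": 1}
    - {"dx": 0, "dy": 0.05, "dz": 0, "yaw": 0, "claw": 1}
    - {"dx": 0, "dy": 0.08, "dz": 0, "yaw": 0, "claw": 1}
    - {"dx": 0, "dy": 0.11, "dz": 0, "yaw": 0, "claw": 1}
    - {"dx": 0, "dy": 0.14, "dz": 0, "yaw": 0, "claw": 1}
    - {"dx": 0, "dy": 0.17, "dz": 0, "yaw": 0, "claw": 1}
    - {"dx": 0, "dy": 0.2, "dz": 0, "yaw": 0, "claw": 1}
    - {"dx": 0, "dy": 0.23, "dz": 0, "yaw": 0, "claw": 1}
    - {"dx": 0, "dy": 0.26, "dz": 0, "yaw": 0, "claw": 1}
    - {"dx": 0, "dy": 0.28, "dz": 0, "yaw": 0, "claw": 1}
    - {"dx": 0, "dy": 0.288, "dz": 0, "yaw": 0, "claw": 1}
    - {"dx": 0, "dy": 0.288, "dz": 0, "yaw": 0, "claw": 1}
    - {"dx": 0, "dy": 0.288, "dz": 0.004, "yaw": 0, "claw": 1}
    - {"dx": 0, "dy": 0.288, "dz": 0.004, "yaw": 0, "claw": 1}

```text
time: 44.18
tool_pos: [0.5978, 0.3093, 0.1498]
tool_rot: [0.0, 0.711, 0.703, 0.0]
contact_force: [-0.5, -0.5, 1.0]
gripper_width: 0.11
grasp_force: 59.9
```

Call:
send_rows:
  increments:
    - {"dx": 0, "dy": 0, "dz": 0, "yaw": 0, "claw": 0.5}
    - {"dx": 0, "dy": 0, "dz": 0, "yaw": 0, "claw": 0.3}
    - {"dx": 0, "dy": 0, "dz": 0, "yaw": 0, "claw": 0.2}
    - {"dx": 0, "dy": 0, "dz": -0.05, "yaw": 0, "claw": 0.2}
    - {"dx": 0, "dy": 0, "dz": -0.12, "yaw": 0, "claw": 0.2}
    - {"dx": 0, "dy": 0, "dz": -0.22, "yaw": 0, "claw": 0.2}
    - {"dx": -0.05, "dy": 0, "dz": -0.3, "yaw": 0, "claw": 0.2}
    - {"dx": -0.2, "dy": 0, "dz": -0.3, "yaw": 0, "claw": 0.2}
    - {"dx": -0.2, "dy": 0, "dz": -0.3, "yaw": 0, "claw": 0.2}
    - {"dx": -0.2, "dy": 0, "dz": -0.3, "yaw": 0, "claw": 0.2}
    - {"dx": -0.2, "dy": 0, "dz": -0.3, "yaw": 0, "claw": 0.2}
    - {"dx": -0.2, "dy": 0, "dz": -0.3, "yaw": 0, "claw": 0.2}

```text
time: 45.68
tool_pos: [0.5965, 0.2103, 0.2987]
tool_rot: [-0.0, 0.711, 0.703, -0.0]
contact_force: [0.2, -0.2, 0.8]
gripper_width: 0.401
grasp_force: 0.0
```

```bash
python3 - <<'E'
from h import *
plan()
im,c,st=grab("wrist","w6.png");s,_,_=grab("side","sd1.png")
print("mark",proj(c,[.598,.333,.202]))
cv2.imwrite("pics/w6c.png",np.hstack([cv2.resize(im[:290,200:480],(390,404)),cv2.resize(s[180:320,100:240],(404,404))]))
E
```

```text
t 45.675 now [0.5965 0.2103 0.2987] 89.37271060483373 F [ 0.1725 -0.1903  0.7791] w 0.4007529386039741
mark [254.6896  48.295 ]
```

View pics/w6c.png

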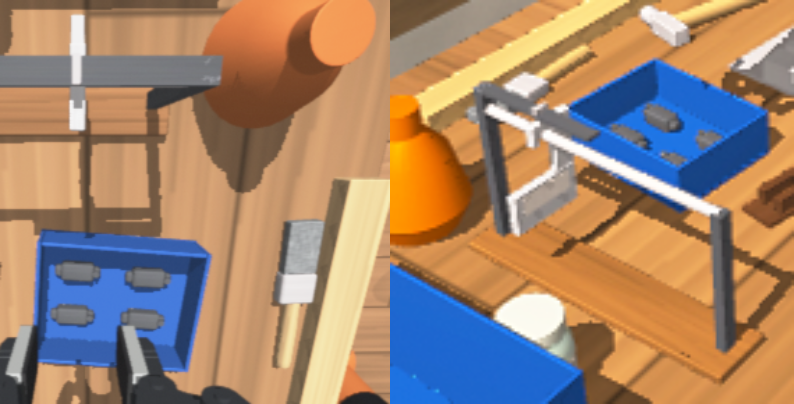

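The tag hangs upright under the guard, in line with the cross bar (column 77 in the left half). All four sinkers are in the crate and the gripper is clear, so I'm handing in.

```bash
python3 -c "
from plant import manip
print(manip.job_done())"
```

```text
the job is handed in; nothing more can be done
None
```

The job is handed in at about 46 s of the 210 s allowed: all four sinkers are in the blue crate, the tag hangs upright at the mark, and the mug, jar, ring and wrench were not touched; no verdict came back.

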